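Clip a cord reel onto its axle with the fork tool

ROBOT

A 6-joint arm with a two-finger parallel gripper is mounted at the origin on the work surface. World frame = base frame: x ahead of the robot, y to its left, z up, the work surface at z = 0. Lengths are in m, angles in rad, forces in N, time in s.
With the tool pointing down it reaches from about 0.35 to 0.975 m from the base axis. Payload 17.4 kg.
Tool frame: the origin (TCP) lies on the front face of the gripper's body, between the roots of the fingers; the fingertips stand 73 mm ahead of it and the grasp point (between the pads) lies 54 mm ahead of it (nose_length is the distance from the TCP to the fingertips, in m); z points along the fingers, y is the direction in which the jaws open and shut (so a half turn about z gives the same grasp; the last joint's range is limited). The gripper opens to 85 mm and grips with 20 to 120 N. Pads are 22 mm wide; open, the fingers measure 114 mm over their backs; the gripper's body (76 mm by 85 mm) begins 54 mm behind the grasp point. The pads swing forward as they close: fully open they stand 13 mm farther back than shut.
Start: joints at [1.253, 0.116, 1.442, -0, 1.584, -0.038], TCP at [0.186, 0.649, 0.304] pointing down, gripper open.
Joint ranges: [-2.83, 2.83], [-0.83, 2.19], [0.07, 2.5], [-1.14, 4.28], [0.01, 3], [-2.97, 2.97]. Speed limits (rad/s): [1.89, 1.89, 2.22, 3.14, 3.14, 3.14].

INTERFACE

Orientations are given as a rotation vector (axis times angle).
In Python, from cell import get_state, camera, job_done, nose_length gives the robot as it stands.
- The arm moves only by the shell command python3 -m inch 'ROWS'. ROWS is JSON, a list that holds one entry, the list of rows, each a list of 7 numbers: the closure, from 0 (fully open) to 1 (shut), then the shift along the tool's x, y, z in cm, then the turn, a rotation vector about the tool's x, y, z in degrees. In form: [[[jaw, tx, ty, tz, wx, wy, wz], ...]]. A call has 1 to 10 rows; each row shifts and turns the commanded pose from where the row before left it, along the tool's axes as they then stand; what a row does not reach is not made up. A row lasts 1/8 s, in which the tool goes at most 62.5 mm and 10.7 degrees, less where a joint would pass 70% of its speed; a pose out of reach is approached as far as the arm can. A call is refused whole if a number of a shift passes 6.25 or a number of a turn 10.7, either way. A call with a gripper value outside its range is refused whole. The fingers move at their own pace and stop on an object; the grip force is fixed at half the most. Time passes only in rows, so rows that do not move let the fingers close. It gives the time, the measured TCP pose, the force and the opening at its end, in the units of the state.
- get_state(): the state, without advancing time (a new reading comes with each control period).
- camera(name): name is "scene" or "top"; returns a dict with "color" (420x560x3 uint8, red, green, blue), "intrinsics" (3x3 intrinsics, pixels), "rvec" (rotation vector, rad) and "tvec" (3), from world to camera coordinates, as OpenCV has them. Camera axes: x right, y down, z forward; pixel columns grow to the right and rows downward; lengths in m; the calibration is good to about 2 mm. A picture is of the moment at which its call begins. There is no depth.
- job_done(): hands the job in, once; it reports no verdict.
The state is a dict: "time_s": time; "qpos": joint angles; "qd": joint speeds; "joint_torque": joint torques, N m; "eef_pos": TCP position; "orientation": TCP orientation; "contact_force": force on the tool from outside, world axes, zero at the start; "ft_torque": the same for the moment, N m; "finger_gap": finger opening in m.
Only numpy, scipy, OpenCV 4.12 (cv2) and the standard library are available. Lean on these libraries where they do the work, as an engineer would, in place of code of your own. Each camera call takes 0.05 s, during which the arm holds its last target.

TASK

One of the two cord reels has crept out along its axle and its retaining clip is off. Slide that reel fully home against its brake washer; then take the fork tool from its wooden holder, press it down over the larger of the two clips in the slotted rack to pick that clip up, and with the fork push it sideways into the bare groove of the axle until it snaps fully in. Pull the fork off so that the clip stays on the axle, stand the fork back upright in its holder and let go; do not disturb the other reel, the small clip or the things standing about.

Things in the scene. Friction and masses are not known exactly. Their poses are not given: they have to be found in the camera images.
- axle: Bare axle of the stand without a clip (the other axle wears one). Origin: centre of its groove, 132 mm above the table. x: along the axle, outward to its free end (28 mm off), away from the robot and 31.5 deg upward; y: level; z: square to it, leaning 31.5 deg from vertical. A clip goes on along -z from above, so the tool leans like z. Axle 32 mm thick, groove core 22 mm.
- groove_mouth (a point): Point on the top of the axle over its groove: 16 mm from the axle's origin along its z. The groove runs all round, 13 mm wide at the core and 19 mm at the mouth (bevelled). Nothing stands above it.
- stand: Grey steel stand of the task's axle, fixed. Base plate 160 x 130 mm, upright under the bearing behind the reel. Origin: on the table under the plate; the axle's groove lies at x = +50 mm, y = 0, z = 132 mm of it. With the reel home its highest edge is 167 mm above the table; so are those of the other stand.
- reel (a joint): How far the plywood cord reel is out along the task's axle, m: 0 is home against the felt washer; grows along the axle's x, to 0.045; starts 0.018 to 0.034, its hub then covers the groove. Stays where left; 2 to 4 N slides it home. Flanges 104 mm across, 6 mm thick; hub boss 42 mm across, bevelled, 9 mm proud of the outer flange.
- reel_face (a point): Point on the axle's centre line in the plane of the outer face of the reel's outer flange (push on this face anywhere between 24 and 50 mm from the centre line). It lies at x = -18 mm in the axle frame when the reel is home, and moves with the reel.
- fork: Fork tool, upright in its holder. Origin: where the throat centre of a held clip comes to lie. z up the handle, y along the fork's width; a half turn about z makes no difference. Flat underside of the head 30 mm above the origin; head 92 (y) x 20 mm (x); sprung tines and flared cheeks reach down to 11 mm above the origin, 22 mm over all in x. About 0.18 kg.
- fork_grip (a point): Point in the wooden handle of the fork to grip, 120 mm above the fork's origin. The handle is 28 mm (y) x 22 mm (x), from 71 to 149 mm above the origin. Pressed fully over a clip, the fork frame coincides with the clip frame (or a half turn of it); about 4 N to press on, 2 N to pull off.
- clip: Larger black sprung clip, 68 mm wide (y), 43 high (z), 8 thick (x), in a rack slot, mouth down, with 2 mm of play each way. Origin: centre of its throat; z to its back (up in the rack), back 30 mm above, feet 13 mm below; a half turn about z is the same. 37 g. Snaps on the groove with about 10 N, pulls off with as much; fully in, its origin is on the axle's origin and its x along the axle's x.
- clip_small: Smaller clip of the same shape, 54 mm wide, in the rack's other slot; not for this job. Same frame as the larger clip.
- rack: Slotted hardwood block, 104 mm (x) x 84 mm (y) x 34 mm high, fixed. Origin: centre of its underside. Its two slots run along y at x = -24 and +24 mm; which clip stands in which varies.
- holder: Hardwood block of the fork, 64 (x) x 170 (y) x 60 mm high, fixed, open pocket in the middle 28 (x) x 98 mm (y), its floor 20 mm up. Origin: centre of its underside. Stubby handles on its ends at y = -69 and +70 mm, up to 86 mm high. When the fork stands in the pocket its origin is 9 mm above the holder's, z and y axes parallel.
- axle_done: The other stand's axle, same frame as the task's axle; its reel is home and its clip is on. Fixed; leave alone.
- spool: Small wooden thread spool, 38 mm across and 56 mm high, upright on the table. Origin: centre of its underside. Leave alone.
- glue: White glue bottle, 52 mm across and 100 mm high. Origin: centre of its underside. Leave alone.
- pot: Terracotta-coloured pot with a lid, 66 mm across and 76 mm high. Origin: centre of its underside. Leave alone.
- tape: Roll of paper tape lying flat, 90 mm across and 22 mm high. Origin: centre of its underside. Leave alone.
- cone: Grey cone of yarn, 96 mm across at the foot and 152 mm high. Origin: centre of its underside. Leave alone.
Mind the look-alikes: they are no part of the job. What is shaped like the stand but yellow is not meant.

How it is judged:
By the outcome, as a careful person would: the job done as asked, in the order asked, and still so for the second after the job is handed in, with the robot touching nothing.
It also fails if it takes over 70 s, if anything falls off the work surface, if the arm or the gripper's body presses on something with over 40 N, if the wrist force passes 120 N, or if a joint passes its speed limit or range.

## Working session

There is one attempt and no reset: what is moved stays moved. The work goes in short steps, Python scripts to look and compute and a shell command to move; the robot and the scene stay as the last step left them, time stands still between calls to the robot, and variables do not carry over. Pictures are saved under pics/ and viewed, and the job is handed in when it is done.

```bash
ls; mkdir -p pics; python3 - <<'E'
from cell import *
import cv2
print(get_state())
for n in("scene","top"):
    c=camera(n); cv2.imwrite(f"pics/{n}0.png",cv2.resize(c["color"][:,:,::-1],(800,600),interpolation=cv2.INTER_CUBIC)); print(n,c["intrinsics"],c["rvec"],c["tvec"])
E
```

```text
pics
{'time_s': 0.0, 'qpos': array([ 1.25321343e+00,  1.16492731e-01,  1.44228368e+00, -4.19131563e-06,
        1.58402334e+00, -3.78145511e-02]), 'qd': array([-1.63097812e-04,  1.26399971e-03, -2.02792072e-04, -3.17651997e-04,
       -9.30933698e-05,  4.02785496e-04]), 'joint_torque': array([ 1.63382174e-03, -7.31993508e+01, -6.32490277e+01,  1.92299296e-05,
        6.15624333e-03,  7.29727140e-05]), 'eef_pos': array([0.18637246, 0.64863999, 0.30314614]), 'orientation': array([-4.37998128e-01, -3.11069829e+00,  1.86729385e-03]), 'contact_force': array([-0.47457971,  0.02480828, -1.42268432]), 'ft_torque': array([-0.01000026,  0.01804714,  0.00992358]), 'finger_gap': 0.0853466624993275}
scene [[477.50146943   0.         277.04433362]
 [  0.         477.50146943 198.41159485]
 [  0.           0.           1.        ]] [ 2.06450449  0.69102158 -0.3418094 ] [-0.40593271 -0.06714224  1.58706275]
top [[383.12995737   0.         281.05749625]
 [  0.         383.12995737 206.25244409]
 [  0.           0.           1.        ]] [ 2.14418921 -2.18582331  0.08223217] [0.039594   0.49724448 1.10667219]
```

View pics/scene0.png

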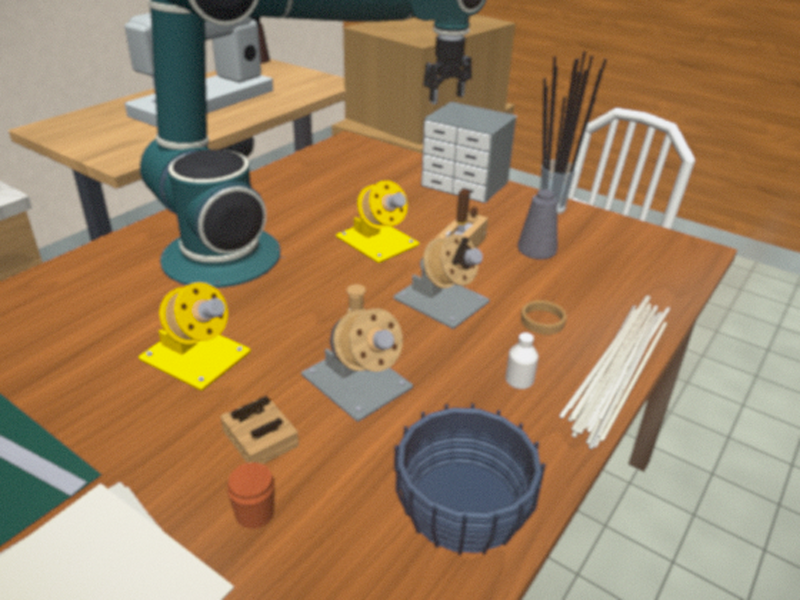

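View pics/top0.png

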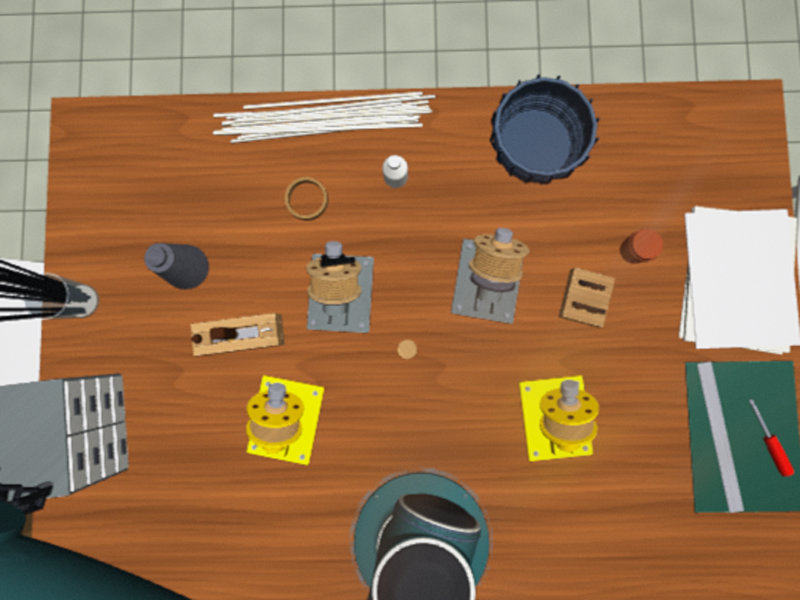

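The overview shows the task stand (grey, no clip, reel out) at top-view (490,280), and the other at (340,290). The rack is at (588,297), the holder with the fork at (237,334), the small spool at (407,349). The yellow stands are decoys. I'll take enlarged crops.

```bash
cat > h.py <<'E'
import numpy as np, cv2
from cell import *
def cam(n):
    c=camera(n); c["R"]=cv2.Rodrigues(np.array(c["rvec"]))[0]; return c
def proj(c,P):
    P=np.atleast_2d(np.asarray(P,float)); p=cv2.projectPoints(P,np.array(c["rvec"]),np.array(c["tvec"]),np.array(c["intrinsics"]),None)[0]
    return p.reshape(-1,2)
def ray(c,u,v):
    d=c["R"].T@np.linalg.inv(c["intrinsics"])@np.array([u,v,1.]); o=-c["R"].T@np.array(c["tvec"]).ravel(); return o,d/np.linalg.norm(d)
def atz(c,u,v,z):
    o,d=ray(c,u,v); return o+d*(z-o[2])/d[2]
def tri(obs):
    A=0;b=0
    for c,u,v in obs:
        o,d=ray(c,u,v); M=np.eye(3)-np.outer(d,d); A=A+M; b=b+M@o
    return np.linalg.solve(A,b)
def crop(c,name,u0,v0,w,h,k,pts=None):
    im=c["color"][v0:v0+h,u0:u0+w,::-1]; im=cv2.resize(im,(w*k,h*k),interpolation=cv2.INTER_CUBIC)
    for col,P in (pts or []):
        for p in proj(c,P):
            q=((p+0.5-[u0,v0])*k).astype(int); cv2.circle(im,tuple(int(x) for x in q),2,col,-1)
    for i in range(0,w,10): cv2.line(im,(i*k,0),(i*k,6 if i%50 else 12),(255,255,0),1)
    for i in range(0,h,10): cv2.line(im,(0,i*k),(6 if i%50 else 12,i*k),(255,255,0),1)
    cv2.imwrite("pics/"+name+".png",im)
def T(p,yaw):
    M=np.eye(4);c,s=np.cos(yaw),np.sin(yaw);M[:2,:2]=[[c,-s],[s,c]];M[:3,3]=p;return M
def ap(M,P): return np.atleast_2d(P)@M[:3,:3].T+M[:3,3]
E
python3 - <<'E'
from h import *
c=cam("top"); s=cam("scene")
crop(c,"t_stand",310,150,130,90,6)
crop(c,"t_hold",120,200,100,70,7)
crop(s,"s_stand",190,190,120,110,6)
crop(s,"s_hold",280,120,100,90,7)
crop(s,"s_rack",140,260,90,80,7)
E
```

```text
(no output)
```

View pics/t_stand.png

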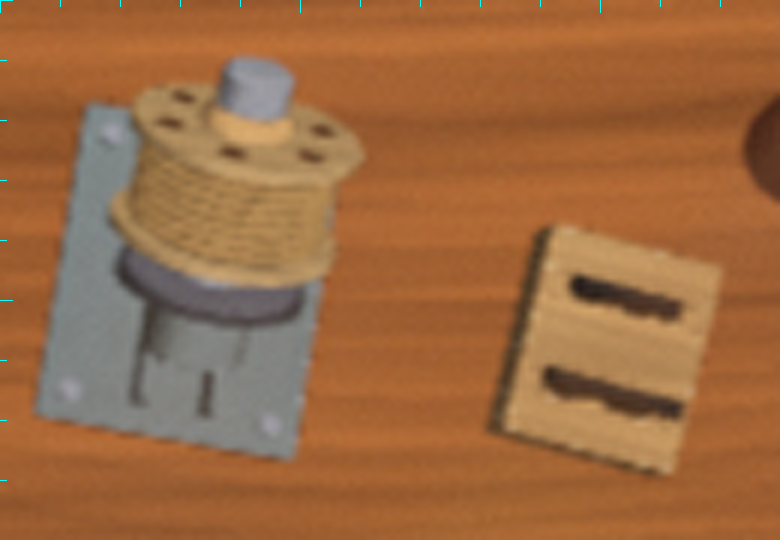

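View pics/t_hold.png

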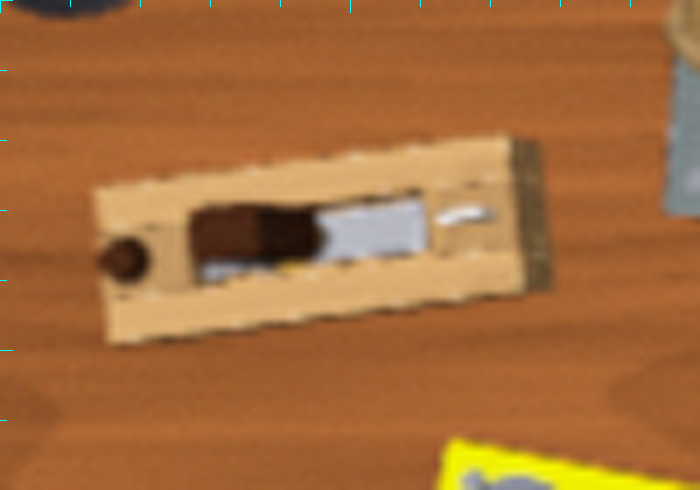

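View pics/s_stand.png

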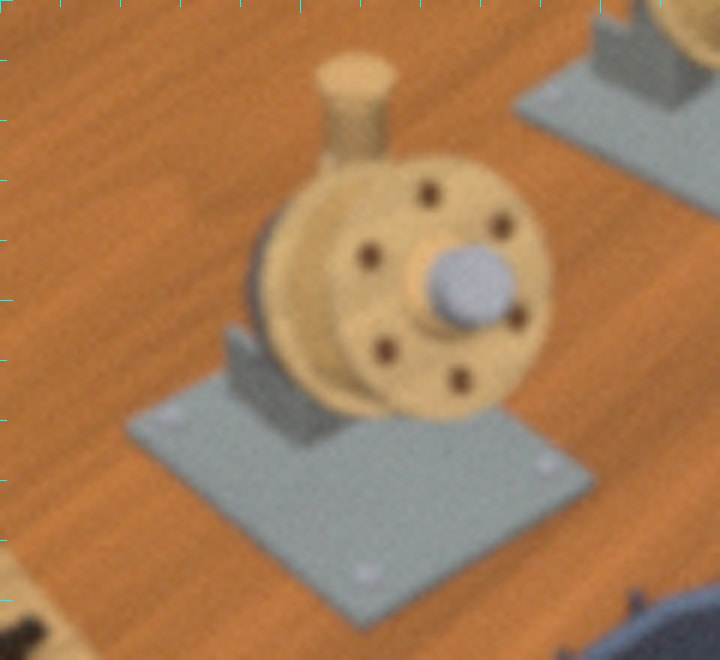

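View pics/s_hold.png

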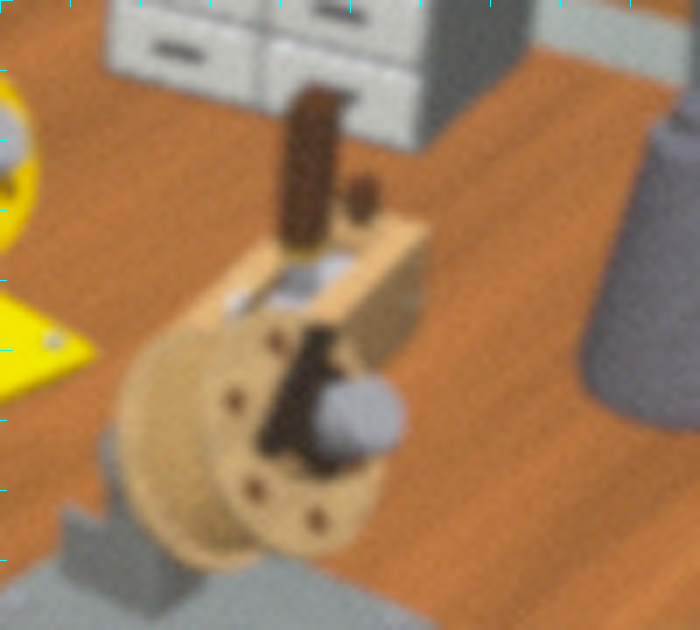

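View pics/s_rack.png

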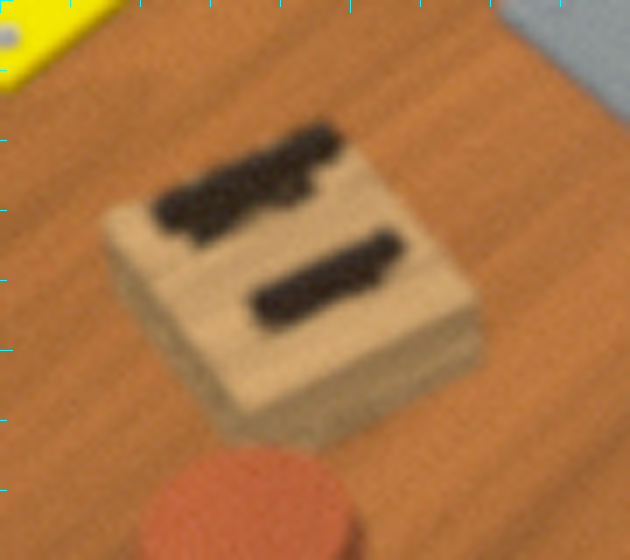

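```bash
cat > fit.py <<'E'
from h import *
from scipy.optimize import least_squares
c=cam("top"); s=cam("scene")
t1=lambda x,y:(310+(x+.5)/6-.5,150+(y+.5)/6-.5)
th=lambda x,y:(120+(x+.5)/7-.5,200+(y+.5)/7-.5)
ss=lambda x,y:(190+(x+.5)/6-.5,190+(y+.5)/6-.5)
sh=lambda x,y:(280+(x+.5)/7-.5,120+(y+.5)/7-.5)
sr=lambda x,y:(140+(x+.5)/7-.5,260+(y+.5)/7-.5)
def fit(obs,x0,name):
    def f(p):
        M=T([p[0],p[1],0],p[2]); return np.concatenate([proj(k,ap(M,P))[0]-px for k,P,px in obs])
    r=least_squares(f,x0,loss="soft_l1"); print(name,r.x.round(4),"yaw",np.degrees(r.x[2]).round(2)); print(f(r.x).reshape(-1,2).round(2).tolist()); return r.x
a=np.radians(31.5)
tip=[.050+.028*np.cos(a),0,.132+.028*np.sin(a)]
h=.006
ob=[(c,[.08,.065,h],t1(85,103)),(c,[-.08,.065,h],t1(36,413)),(c,[-.08,-.065,h],t1(295,458)),
(s,[-.08,-.065,h],ss(125,425)),(s,[.08,-.065,h],ss(362,625)),(s,[.08,.065,h],ss(597,480)),(s,tip,ss(472,286))]
p=fit(ob,[.6,-.1,0],"stand both")
fit([o for o in ob if o[0] is c],p,"top"); fit([o for o in ob if o[0] is s],p,"scene")
z=.034
ob=[(c,[.052,.042,z],t1(554,227)),(c,[.052,-.042,z],t1(722,267)),(c,[-.052,-.042,z],t1(672,472)),(c,[-.052,.042,z],t1(505,431)),
(s,[-.052,-.042,z],sr(105,218)),(s,[.052,-.042,z],sr(245,412)),(s,[.052,.042,z],sr(480,300))]
p=fit(ob,[.5,-.3,0],"rack");fit(ob[:4],p,"top"); fit(ob[4:],p,"sc")
z=.06
ob=[(c,[.032,.085,z],th(97,190)),(c,[.032,-.085,z],th(512,138)),(c,[-.032,-.085,z],th(525,292)),(c,[-.032,.085,z],th(108,345))]
p=fit(ob,[.45,.35,0],"holder")
M=T([p[0],p[1],0],p[2])
hx=[ap(M,[[i*.011,j*.014,.009+zz]])[0] for i in(-1,1) for j in(-1,1) for zz in (.071,.149)]
cor=[ap(M,[[i*.032,j*.085,zz]])[0] for i in(-1,1) for j in(-1,1) for zz in (.06,0)]
crop(c,"t_hold2",120,200,100,70,7,[((0,255,0),hx),((255,0,255),cor)])
crop(s,"s_hold2",280,120,100,90,7,[((0,255,0),hx),((255,0,255),cor)])
E
python3 fit.py
```

```text
stand both [ 0.5256 -0.1499 -0.1935] yaw -11.09
[[0.25, 0.03], [-0.4, 0.49], [-0.35, 0.56], [-0.18, 0.81], [-0.11, 0.89], [-0.03, 0.74], [0.85, -1.25]]
top [ 0.5269 -0.1502 -0.1844] yaw -10.57
[[0.07, -0.25], [-0.09, 0.29], [0.02, -0.04]]
scene [ 0.5244 -0.1484 -0.2006] yaw -11.49
[[-0.06, 0.13], [-0.42, 0.31], [-0.13, 0.42], [0.65, -1.68]]
rack [ 0.4863 -0.3501 -0.2861] yaw -16.39
[[0.14, -1.02], [0.35, -0.2], [0.35, 0.14], [-0.23, -0.69], [-0.77, -0.33], [0.05, -0.46], [0.04, -1.1]]
top [ 0.485  -0.3496 -0.2749] yaw -15.75
[[-0.24, -0.48], [0.05, 0.03], [0.44, 0.48], [-0.22, -0.04]]
sc [ 0.4884 -0.3509 -0.3059] yaw -17.53
[[-0.14, -0.14], [-0.13, 0.17], [0.28, -0.08]]
holder [0.4217 0.3649 0.1044] yaw 5.98
[[0.01, -0.18], [-0.4, -0.08], [0.0, 0.24], [0.38, 0.02]]
```

View pics/t_hold2.png

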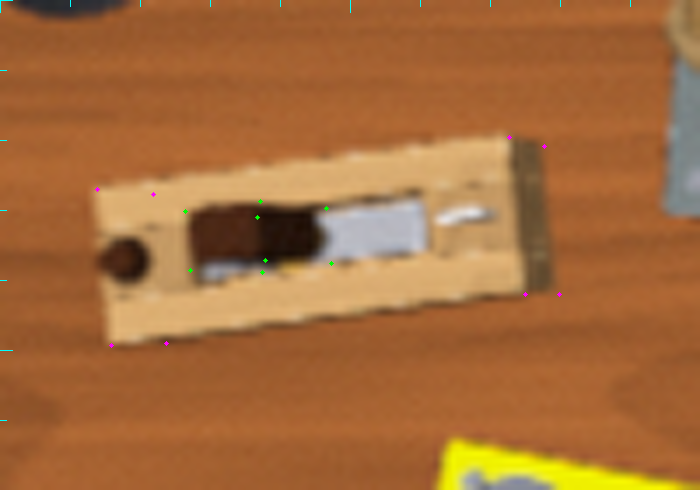

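View pics/s_hold2.png

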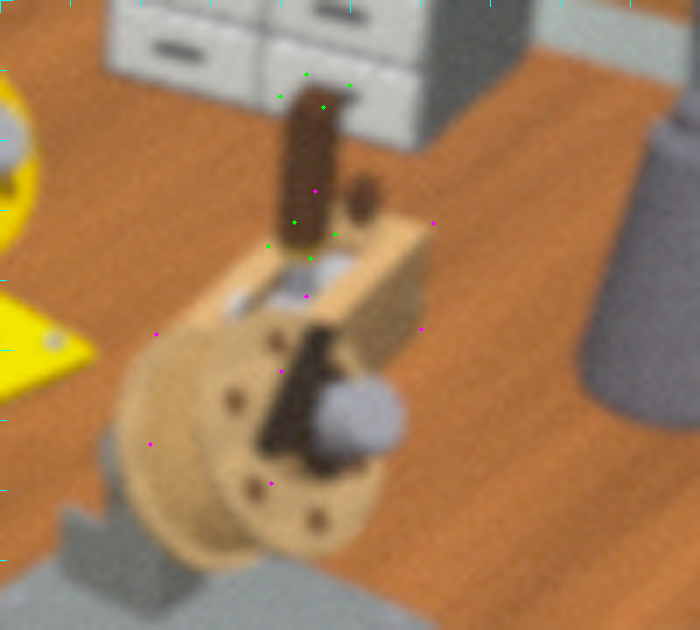

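```bash
cat >> h.py <<'E'
A=np.radians(31.5)
def axle(p):
    M=T([p[0],p[1],0],p[2]); L=np.eye(4); L[:3,:3]=np.array([[np.cos(A),0,-np.sin(A)],[0,1,0],[np.sin(A),0,np.cos(A)]]); L[:3,3]=[.05,0,.132]; return M@L
def circ(M,x,r,n=24):
    t=np.linspace(0,2*np.pi,n,endpoint=False); return ap(M,np.c_[0*t+x,r*np.cos(t),r*np.sin(t)])
E
python3 - <<'E'
from h import *
c=cam("top"); s=cam("scene")
M=axle([.5262,-.1497,np.radians(-11)])
M2=axle([.5269,-.1502,np.radians(-10.6)])
P=[((0,255,0),circ(M,.028,.016)),((0,0,255),circ(M,-.018+.022,.052,40)),((255,0,255),ap(T([.5262,-.1497,0],np.radians(-11)),[[i*.08,j*.065,.006] for i in(-1,1) for j in(-1,1)]))]
crop(c,"t_st2",320,150,60,80,9,P); crop(s,"s_st2",200,190,100,110,6,P)
E
python3 -c "
import cv2,numpy as np
a=cv2.imread('pics/t_st2.png');b=cv2.imread('pics/s_st2.png');print(a.shape,b.shape)
"
```

```text
(720, 540, 3) (660, 600, 3)
```

View pics/t_st2.png

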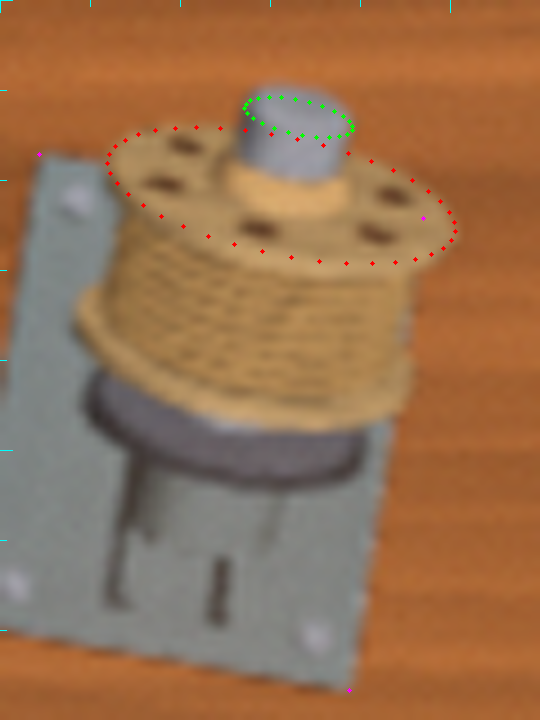

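View pics/s_st2.png

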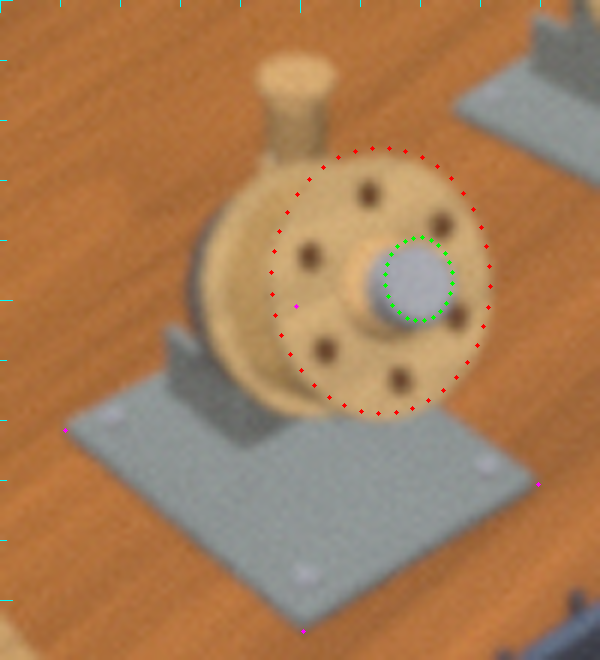

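```bash
cat > ba.py <<'E'
from h import *
from scipy.optimize import least_squares
import re
exec(open('fit.py').read().split("def fit")[0].split("least_squares\n")[1])
a=A; tip=[.050+.028*np.cos(a),0,.132+.028*np.sin(a)]
t2=lambda x,y:(320+(x+.5)/9-.5,150+(y+.5)/9-.5)
h='h'
S=[(0,[.08,.065,h],t1(85,103)),(0,[-.08,.065,h],t1(36,413)),(0,[-.08,-.065,h],t1(295,458)),
(1,[-.08,-.065,h],ss(125,425)),(1,[.08,-.065,h],ss(362,625)),(1,[.08,.065,h],ss(597,480)),(1,tip,ss(474,286)),(0,tip,t2(298,106))]
z=.034
K=[(0,[.052,.042,z],t1(554,227)),(0,[.052,-.042,z],t1(722,267)),(0,[-.052,-.042,z],t1(672,472)),(0,[-.052,.042,z],t1(505,431)),
(1,[-.052,-.042,z],sr(105,218)),(1,[.052,-.042,z],sr(245,412)),(1,[.052,.042,z],sr(480,300))]
z=.06
H=[(0,[.032,.085,z],th(97,190)),(0,[.032,-.085,z],th(512,138)),(0,[-.032,-.085,z],th(525,292)),(0,[-.032,.085,z],th(108,345)),
(1,[.032,.085,z],sh(431,229)),(1,[.032,.085,0],sh(420,333))]
C=[c,s]
def cp(x,i):
    d=x[6*i:6*i+6]; k=dict(C[i]); k["rvec"]=cv2.Rodrigues(cv2.Rodrigues(d[:3]*np.radians(1))[0]@C[i]["R"])[0]; k["tvec"]=np.array(C[i]["tvec"]).ravel()+d[3:]; return k
def f(x,raw=False):
    k=[cp(x,0),cp(x,1)]; o=[]
    for j,G in enumerate((S,K,H)):
        p=x[12+3*j:15+3*j]; M=T([p[0],p[1],0],p[2])
        for i,P,px in G:
            P=[x[21] if q=='h' else q for q in P]; o.append(proj(k[i],ap(M,P))[0]-px)
    o=np.array(o)
    if raw: return o
    pri=np.concatenate([(x[6*i:6*i+6])/np.array([.1]*3+[.002]*3) for i in(0,1)]+[[(x[21]-.006)/.003]])
    return np.concatenate([(o/.35).ravel(),pri])
x0=np.r_[np.zeros(12),.5262,-.15,-.19,.486,-.35,-.28,.4217,.3649,.104,.006]
r=least_squares(f,x0,loss="soft_l1"); x=r.x
if __name__=="__main__":
    print("cams",x[:12].round(4)); print("stand",x[12:15],"rack",x[15:18],"hold",x[18:21],"h",x[21]); print(f(x,True).round(2).tolist())
    np.save("ba.npy",x)
E
python3 ba.py
```

```text
cams [-0.0227 -0.0113 -0.0093  0.0001 -0.0004 -0.0003  0.0508 -0.0017  0.0243
 -0.0002  0.002   0.0017]
stand [ 0.52611815 -0.14980482 -0.19126059] rack [ 0.48534038 -0.34923903 -0.28772772] hold [0.42142563 0.3648843  0.10455123] h 0.011643125807766204
[[0.32, -0.58], [-0.24, 0.15], [0.05, 0.15], [-0.17, 0.11], [0.06, 0.15], [0.09, -0.04], [0.66, -0.16], [0.09, 1.07], [-0.1, -0.84], [0.11, 0.03], [0.06, 0.35], [-0.51, -0.52], [-0.66, 0.15], [0.04, 0.04], [-0.04, -0.54], [0.01, -0.16], [-0.39, -0.08], [0.02, 0.24], [0.37, 0.04], [0.05, -0.15], [-0.02, 0.1]]
```

```bash
cat >> h.py <<'E'
STAND=[.5261,-.1498,-.1913]; RACK=[.4855,-.3493,-.2865]; HOLD=[.4215,.3649,.1045]
from scipy.spatial.transform import Rotation as Ro
def cur():
    s=get_state(); return np.array(s["eef_pos"]),Ro.from_rotvec(s["orientation"]).as_matrix(),s
def delta(R,p,label=""):
    p0,R0,s=cur(); print(label,"t",s["time_s"],"shift cm in current axes",(R0.T@(p-p0)*100).round(2),"| in target axes",(R.T@(p-p0)*100).round(2),"turn deg",np.degrees(Ro.from_matrix(R0.T@R).as_rotvec()).round(2),"q",np.round(s["qpos"],2),"F",np.round(s["contact_force"],1),"gap",round(s["finger_gap"],4))
def Rcols(x,y,z): return np.column_stack([x,y,z])
E
python3 - <<'E'
from h import *
print(nose_length() if callable(nose_length) else nose_length)
M=axle(STAND); ax,ay,az,o=M[:3,0],M[:3,1],M[:3,2],M[:3,3]
print("axle o",o)
for sg in(1,-1):
    R=Rcols(-sg*ax if 0 else np.cross(sg*ay,-az),sg*ay,-az)
    p=ap(M,[[.06,0,.034+.073]])[0]
    delta(R,p,sg); print(p)
R=Rcols(ay,ax,-az); delta(R,p,"forky")
E
```

```text
0.0726
axle o [ 0.57518789 -0.15930677  0.132     ]
1 t 0.5 shift cm in current axes [-59.21 -66.97   4.93] | in target axes [-42.66 -71.94  31.92] turn deg [ -1.4  -31.48  -4.94] q [ 1.25  0.12  1.44  0.    1.58 -0.04] F [ 1.1  0.2 -0.7] gap 0.0853
[ 0.57052559 -0.15840383  0.25458241]
-1 t 0.5 shift cm in current axes [-59.21 -66.97   4.93] | in target axes [42.66 71.94 31.92] turn deg [-47.53   2.11 168.53] q [ 1.25  0.12  1.44  0.    1.58 -0.04] F [ 1.1  0.2 -0.7] gap 0.0853
[ 0.57052559 -0.15840383  0.25458241]
forky t 0.5 shift cm in current axes [-59.21 -66.97   4.93] | in target axes [-71.94  42.66  31.92] turn deg [-25.46 -23.3   82.61] q [ 1.25  0.12  1.44  0.    1.58 -0.04] F [ 1.1  0.2 -0.7] gap 0.0853
```

```bash
R='[1,-3,-3.35,0,0,0,0]'; python3 -m inch '[[[1,-2,-2.2,0,0,0,0],[1,-3,-3.35,0,0,0,0],[1,-3,-3.35,0,0,0,0],[1,-3,-3.35,0,0,0,0],[1,-3,-3.35,0,0,0,0],[1,-3,-3.35,0,0,0,0],[1,-3,-3.35,0,0,0,0],[1,-3,-3.35,0,0,0,0],[1,-3,-3.35,0,0,0,0],[1,-3,-3.35,0,0,0,0]]]'
python3 -m inch '[[[1,-3,-3.35,0,0,0,0],[1,-3,-3.35,0,0,0,0],[1,-3,-3.35,0,0,0,0],[1,-3,-3.35,0,0,0,0],[1,-3,-3.35,0,0,0,0],[1,-3,-3.35,0,0,0,0],[1,-3,-3.35,0,0,0,0],[1,-3,-3.35,0,0,0,0],[1,-3,-3.35,0,0,0,0],[1,-1.5,-1.7,0,0,0,0]]]'
cat > r1.py <<'E'
from h import *
M=axle(STAND); ax,ay,az,o=M[:3,0],M[:3,1],M[:3,2],M[:3,3]
R=Rcols(-ax,ay,-az)
delta(R,ap(M,[[.06,0,.034+.073]])[0])
p0,R0,s=cur(); print("tip in axle mm",((p0+R0[:,2]*.073-o)@M[:3,:3]*1000).round(1), "F axle",(np.array(s["contact_force"])@M[:3,:3]).round(2))
E
python3 r1.py
```

```text
time_s: 1.75
eef_pos: [0.3761, 0.2564, 0.3041]
orientation: [0.438, 3.11, 0.001]
contact_force: [0.4, 0.5, 0.3]
finger_gap: -0.0
time_s: 3.0
eef_pos: [0.5623, -0.1288, 0.3037]
orientation: [-0.44, -3.11, 0.0]
contact_force: [-0.0, 0.3, 0.7]
finger_gap: -0.0
 t 3.0 shift cm in current axes [-1.62 -2.61  4.91] | in target axes [ 1.39 -2.75  4.9 ] turn deg [ -1.42 -31.5   -5.02] q [-0.27 -0.1   1.66 -0.    1.58 -1.56] F [-0.   0.3  0.7] gap -0.0
tip in axle mm [35.8 27.5 93.8] F axle [0.29 0.3  0.65]
```

```bash
python3 -m inch '[[[1,0,0,0,-0.3,-6,-1],[1,0,0,0,-0.4,-9,-1.4],[1,0,0,0,-0.4,-9,-1.4],[1,0,0,0,-0.3,-7.5,-1.2],[1,0,0,0,0,0,0]]]'; python3 r1.py
```

```text
time_s: 3.62
eef_pos: [0.5608, -0.1265, 0.3038]
orientation: [0.247, 2.582, -0.069]
contact_force: [-0.8, -0.1, 0.9]
finger_gap: -0.0003
 t 3.625 shift cm in current axes [ 1.24 -2.95  5.01] | in target axes [ 1.24 -2.95  5.01] turn deg [0.04 0.01 0.04] q [-0.29 -0.35  1.92  0.06  1.03 -1.68] F [-0.8 -0.1  0.9] gap -0.0003
tip in axle mm [72.4 29.5 84.1] F axle [-0.13 -0.2   1.18]
```

```bash
python3 -m inch '[[[1,0,-1,0,0,0,0],[1,0,-1.45,1.5,0,0,0],[1,0,-0.5,2,0,0,0],[1,0,0,1.5,0,0,0],[1,0,0,0,0,0,0]]]'; python3 r1.py
python3 - <<'E'
from h import *
c=cam("top"); s=cam("scene")
p0,R0,_=cur(); tips=[p0+R0@np.array([0,y,.073]) for y in(-.01,0,.01)]
M=axle(STAND)
P=[((0,255,0),tips),((0,0,255),circ(M,.028,.016))]
crop(c,"t1",310,130,90,80,8,P); crop(s,"s1",190,150,130,110,6,P)
E
```

```text
time_s: 4.25
eef_pos: [0.5821, -0.1609, 0.2589]
orientation: [0.247, 2.585, -0.068]
contact_force: [-0.1, 0.5, -0.4]
finger_gap: 0.0005
 t 4.25 shift cm in current axes [ 1.24  0.03 -0.24] | in target axes [ 1.24  0.03 -0.25] turn deg [ 0.05 -0.18  0.02] q [-0.34 -0.26  1.92  0.1   0.94 -1.76] F [-0.1  0.5 -0.4] gap 0.0005
tip in axle mm [72.1 -0.2 31.5] F axle [-0.35  0.48 -0.25]
```

View pics/t1.png

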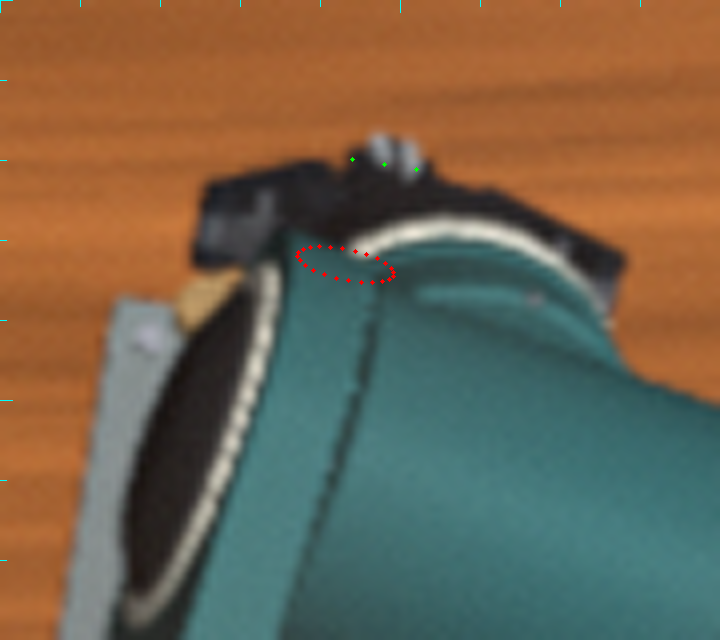

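View pics/s1.png

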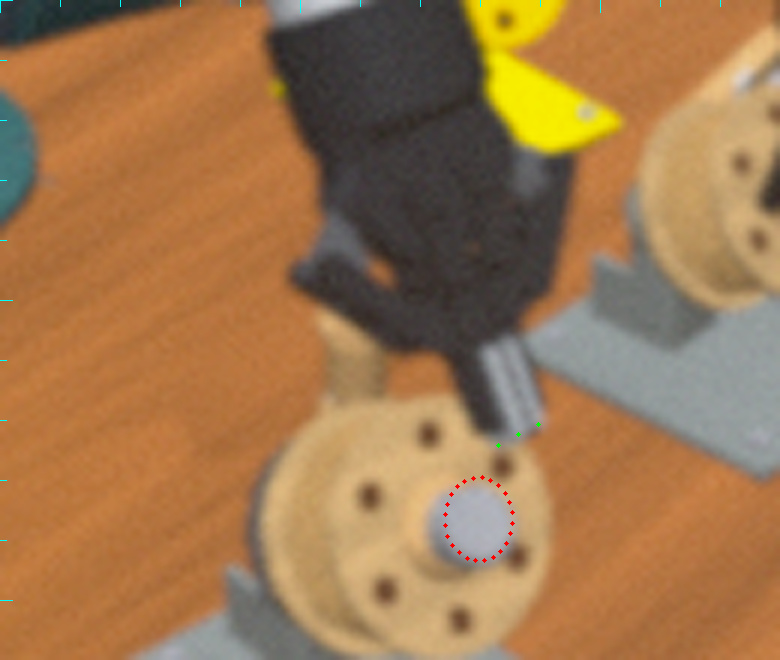

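```bash
python3 -m inch '[[[1,1.5,0,-0.2,0,0,0],[1,1.5,0,0,0,0,0],[1,1,0,0,0,0,0],[1,0.5,0,0,0,0,0],[1,0,0,0,0,0,0]]]'; python3 r1.py
python3 -m inch '[[[1,0.5,0,0,0,0,0],[1,0.5,0,0,0,0,0],[1,0.5,0,0,0,0,0],[1,0,0,0,0,0,0]]]'; python3 r1.py
```

```text
time_s: 4.97
eef_pos: [0.5429, -0.1535, 0.2395]
orientation: [0.247, 2.581, -0.07]
contact_force: [0.6, -0.6, 0.4]
finger_gap: -0.0
 t 4.975 shift cm in current axes [-3.17  0.04  0.18] | in target axes [-3.17  0.04  0.18] turn deg [0.02 0.04 0.03] q [-0.35 -0.35  2.03  0.11  0.93 -1.77] F [ 0.6 -0.6  0.4] gap -0.0
tip in axle mm [28.3 -0.4 35.8] F axle [ 0.86 -0.46 -0.02]
time_s: 5.48
eef_pos: [0.5303, -0.151, 0.2314]
orientation: [0.247, 2.581, -0.07]
contact_force: [0.7, -0.7, -0.3]
finger_gap: -0.0
 t 5.475 shift cm in current axes [-4.69  0.04  0.16] | in target axes [-4.69  0.04  0.16] turn deg [0.02 0.01 0.04] q [-0.36 -0.38  2.06  0.11  0.92 -1.78] F [ 0.7 -0.7 -0.3] gap -0.0
tip in axle mm [13.1 -0.4 35.6] F axle [ 0.52 -0.53 -0.64]
```

```bash
for i in 1 2 ; do :; done; python3 -m inch '[[[1,0.4,0,0,0,0,0],[1,0,0,0,0,0,0]]]'; python3 r1.py|tail -1;python3 -m inch '[[[1,0.4,0,0,0,0,0],[1,0,0,0,0,0,0]]]'; python3 r1.py|tail -1;python3 -m inch '[[[1,0.4,0,0,0,0,0],[1,0,0,0,0,0,0]]]'; python3 r1.py|tail -1
```

```text
time_s: 5.72
eef_pos: [0.5271, -0.1504, 0.2294]
orientation: [0.247, 2.581, -0.07]
contact_force: [-0.6, -0.1, -0.5]
finger_gap: 0.0
tip in axle mm [ 9.2 -0.4 35.6] F axle [-0.78 -0.24 -0.15]
time_s: 5.98
eef_pos: [0.5237, -0.1497, 0.2273]
orientation: [0.247, 2.582, -0.07]
contact_force: [0.0, 0.6, 0.6]
finger_gap: 0.0
tip in axle mm [ 5.1 -0.4 35.6] F axle [0.25 0.62 0.59]
time_s: 6.22
eef_pos: [0.5203, -0.1491, 0.2251]
orientation: [0.247, 2.582, -0.07]
contact_force: [-0.2, -0.3, 0.8]
finger_gap: 0.0004
tip in axle mm [ 1.  -0.4 35.5] F axle [ 0.28 -0.29  0.71]
```

```bash
cat > look.py <<'E'
from h import *
import sys
n=sys.argv[1]; c=cam("top"); s=cam("scene"); crop(s,"s"+n,190,180,110,110,7)
crop(c,"t"+n,310,130,90,80,8)
E
python3 look.py 2
```

```text
(no output)
```

View pics/s2.png

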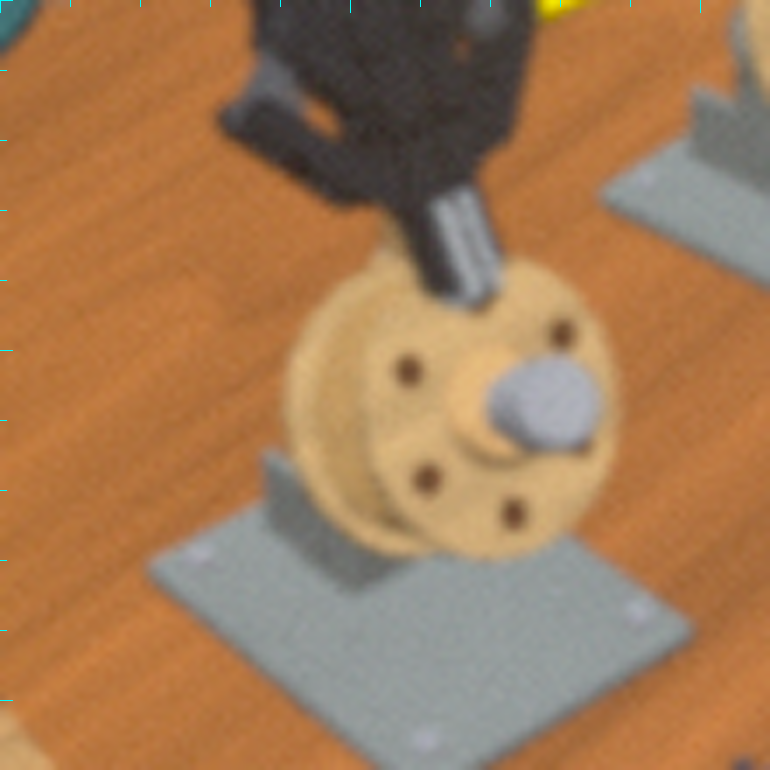

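The fingertips at (465,290) are on the flange and the reel is sliding in. I'll continue in small steps.

```bash
python3 -m inch '[[[1,0.3,0,0,0,0,0],[1,0,0,0,0,0,0]]]'; python3 r1.py|tail -1;python3 -m inch '[[[1,0.25,0,0,0,0,0]]]'; python3 r1.py|tail -1;python3 -m inch '[[[1,0.2,0,0,0,0,0]]]'; python3 r1.py|tail -1;python3 -m inch '[[[1,0.1,0,0,0,0,0]]]'; python3 r1.py|tail -1
```

```text
time_s: 6.58
eef_pos: [0.5179, -0.1486, 0.2236]
orientation: [0.247, 2.582, -0.07]
contact_force: [0.4, -0.6, 0.4]
finger_gap: 0.0005
tip in axle mm [-1.8 -0.4 35.6] F axle [ 0.59 -0.47  0.05]
time_s: 6.7
eef_pos: [0.5164, -0.1484, 0.223]
orientation: [0.247, 2.579, -0.07]
contact_force: [20.9, -2.9, -0.8]
finger_gap: 0.0002
tip in axle mm [-3.3 -0.5 35.8] F axle [ 17.56   1.13 -11.71]
time_s: 6.82
eef_pos: [0.5157, -0.1483, 0.2232]
orientation: [0.247, 2.575, -0.071]
contact_force: [34.4, -6.4, -2.5]
finger_gap: -0.0001
tip in axle mm [-3.4 -0.5 36.4] F axle [ 28.56   0.22 -20.44]
time_s: 6.95
eef_pos: [0.5154, -0.1483, 0.2234]
orientation: [0.246, 2.572, -0.071]
contact_force: [40.3, -5.7, -4.2]
finger_gap: -0.0002
tip in axle mm [-3.4 -0.5 36.7] F axle [ 32.5    2.05 -24.85]
```

```bash
python3 -m inch '[[[1,-0.5,0,0,0,0,0],[1,-1.5,0,0,0,0,0],[1,-2.5,0,-1,0,0,0],[1,-2.5,0,-3,0,0,0],[1,-1,0,-4,0,0,0]]]'; python3 r1.py
python3 - <<'E'
from h import *
s=cam("scene");x=np.load("ba.npy")
M=axle(STAND)
crop(s,"s3",200,195,90,95,8,[((0,0,255),circ(M,-.018,.052,40)),((0,255,0),circ(M,.028,.016))])
E
```

```text
time_s: 7.58
eef_pos: [0.5401, -0.1529, 0.3316]
orientation: [0.247, 2.583, -0.069]
contact_force: [-0.1, 0.6, -0.2]
finger_gap: 0.0002
 t 7.575 shift cm in current axes [1.38 0.03 8.19] | in target axes [1.39 0.04 8.18] turn deg [ 0.04 -0.07  0.04] q [-0.35 -0.39  1.91  0.1   1.09 -1.76] F [-0.1  0.6 -0.2] gap 0.0002
tip in axle mm [ 73.8  -0.3 115.8] F axle [-0.32  0.55 -0.05]
```

View pics/s3.png

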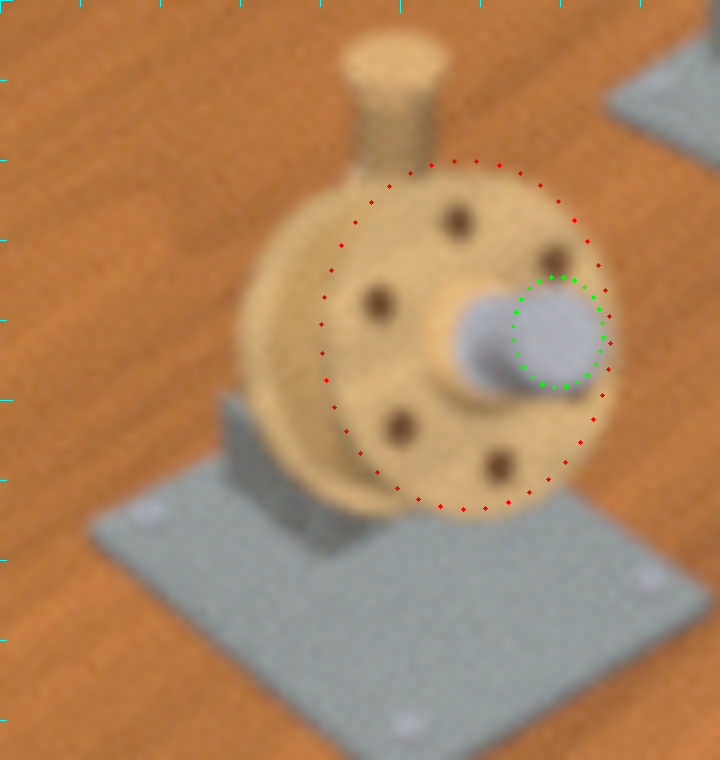

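```bash
cat > r2.py <<'E'
from h import *
H=T([HOLD[0],HOLD[1],0],HOLD[2]); hx,hy=H[:3,0],H[:3,1]; ez=np.array([0,0,1.])
R=Rcols(hy,hx,-ez)
delta(R,H[:3,3]+ez*(.009+.120+.054),"grip pose")
E
python3 r2.py
```

```text
grip pose t 7.625 shift cm in current axes [26.34 48.62  1.88] | in target axes [52.72 -6.34 15.54] turn deg [20.24 27.39 71.12] q [-0.35 -0.4   1.9   0.1   1.09 -1.76] F [0.9 0.2 9.2] gap 0.0001
```

```bash
python3 -m inch '[[[0,0,1.5,0,0,7,0],[0,0,3,0,0,8.5,0],[0,0,4,0,0,9,0],[0,0,4,0,0,7,0],[0,0,3.5,0,0,0,0],[0,0,0,0,0,0,0]]]'; python3 r2.py
python3 - <<'E'
from h import *
c=cam("top")
M=axle(STAND)
crop(c,"t4",250,150,120,90,6,[((0,0,255),circ(M,-.018,.052,40)),((0,255,0),circ(M,.028,.016))])
crop(c,"t4b",200,150,150,90,5)
E
```

```text
time_s: 8.38
eef_pos: [0.5705, 0.0062, 0.3304]
orientation: [-0.295, -3.127, -0.0]
contact_force: [-0.5, -1.1, -0.2]
finger_gap: 0.0854
grip pose t 8.375 shift cm in current axes [21.34 32.45 14.75] | in target axes [ 37.23 -11.08  14.74] turn deg [-2.000e-02 -3.000e-02  7.324e+01] q [-0.03 -0.12  1.63  0.    1.63 -1.42] F [-0.5 -1.1 -0.2] gap 0.0854
```

View pics/t4.png

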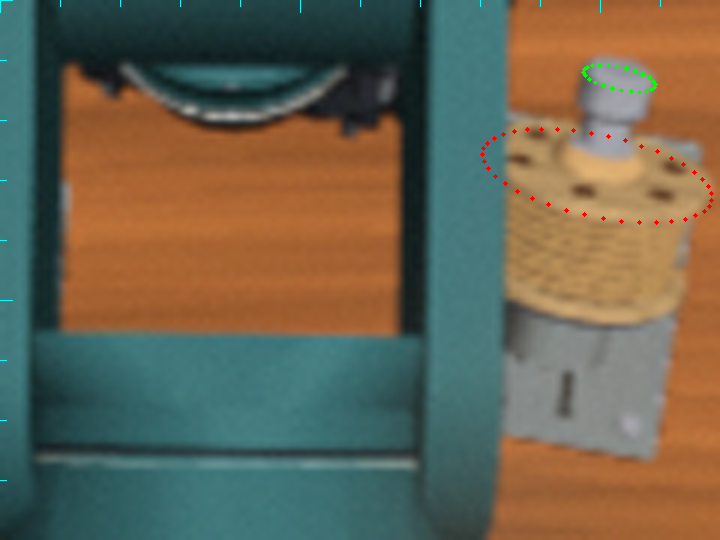

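```bash
cat >> h.py <<'E'
STAND=[.5261+.003*np.cos(.19),-.1498-.003*np.sin(.19),-.19]
E
python3 - <<'E'
from h import *
c=cam("top");s=cam("scene")
M=axle(STAND)
P=[((0,0,255),circ(M,-.018,.052,40)),((0,255,0),circ(M,.028,.016))]
crop(c,"t5",330,150,50,60,10,P)
crop(s,"s5",220,200,75,70,10,P)
a=cv2.imread("pics/t5.png");b=cv2.imread("pics/s5.png")[:600,:]
b=cv2.resize(b,None,fx=.4,fy=.4) if 0 else b
cv2.imwrite("pics/ts5.png",cv2.resize(np.hstack([a,b]),None,fx=.64,fy=.64))
E
```

```text
(no output)
```

View pics/ts5.png

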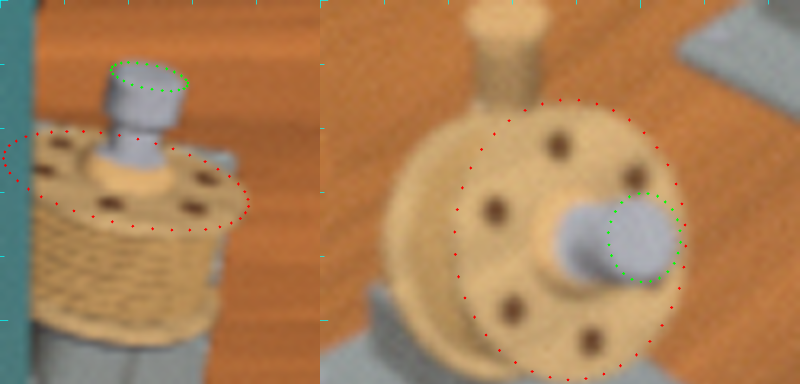

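```bash
python3 -m inch '[[[0,0,0,0,0,0,6.2],[0,0,0,0,0,0,10.5],[0,0,0,0,0,0,10.5],[0,0,0,0,0,0,10.5],[0,0,0,0,0,0,10.5],[0,0,0,0,0,0,10.5],[0,0,0,0,0,0,10.5],[0,0,0,0,0,0,4],[0,0,0,0,0,0,0]]]'; python3 r2.py
python3 -m inch '[[[0,2.5,-0.8,0,0,0,0],[0,5,-1.5,0,0,0,0],[0,5,-1.5,0,0,0,0],[0,5,-1.5,0,0,0,0],[0,5,-1.5,0,0,0,0],[0,5,-1.5,0,0,0,0],[0,5,-1.5,0,0,0,0],[0,3,-1,0,0,0,0],[0,1.5,-0.4,0,0,0,0],[0,0,0,0,0,0,0]]]'; python3 r2.py
```

```text
time_s: 9.65
eef_pos: [0.5695, 0.0034, 0.3311]
orientation: [2.105, 2.331, 0.001]
contact_force: [-0.5, -0.4, 0.2]
finger_gap: 0.0853
grip pose t 9.65 shift cm in current axes [ 37.47 -11.06  14.79] | in target axes [ 37.5  -10.95  14.81] turn deg [ 0.05  0.02 -0.14] q [-0.04 -0.12  1.63 -0.    1.63 -0.14] F [-0.5 -0.4  0.2] gap 0.0853
time_s: 10.9
eef_pos: [0.4204, 0.3609, 0.3307]
orientation: [2.102, 2.334, -0.0]
contact_force: [-0.4, 0.3, 0.2]
finger_gap: 0.0853
grip pose t 10.9 shift cm in current axes [ 0.39  0.15 14.77] | in target axes [ 0.39  0.15 14.77] turn deg [ 0.02  0.02 -0.02] q [ 0.66 -0.15  1.66 -0.    1.63  0.56] F [-0.4  0.3  0.2] gap 0.0853
```

```bash
python3 -m inch '[[[0,0.39,0.15,2,0,0,0],[0,0,0,4,0,0,0],[0,0,0,3,0,0,0],[0,0,0,2,0,0,0],[0,0,0,1.5,0,0,0],[0,0,0,0.5,0,0,0],[0,0,0,0,0,0,0]]]'; python3 r2.py
python3 - <<'E'
from h import *
s=cam("scene");c=cam("top");crop(s,"s6",280,90,110,100,7);crop(c,"t6",100,160,130,110,6)
E
```

```text
time_s: 11.78
eef_pos: [0.4216, 0.365, 0.2012]
orientation: [2.104, 2.332, 0.001]
contact_force: [-0.8, 0.1, -0.4]
finger_gap: 0.0856
grip pose t 11.775 shift cm in current axes [-0.   -0.01  1.82] | in target axes [-0.   -0.01  1.82] turn deg [ 0.04 -0.01 -0.11] q [ 0.67 -0.09  1.82 -0.    1.41  0.57] F [-0.8  0.1 -0.4] gap 0.0856
```

View pics/s6.png

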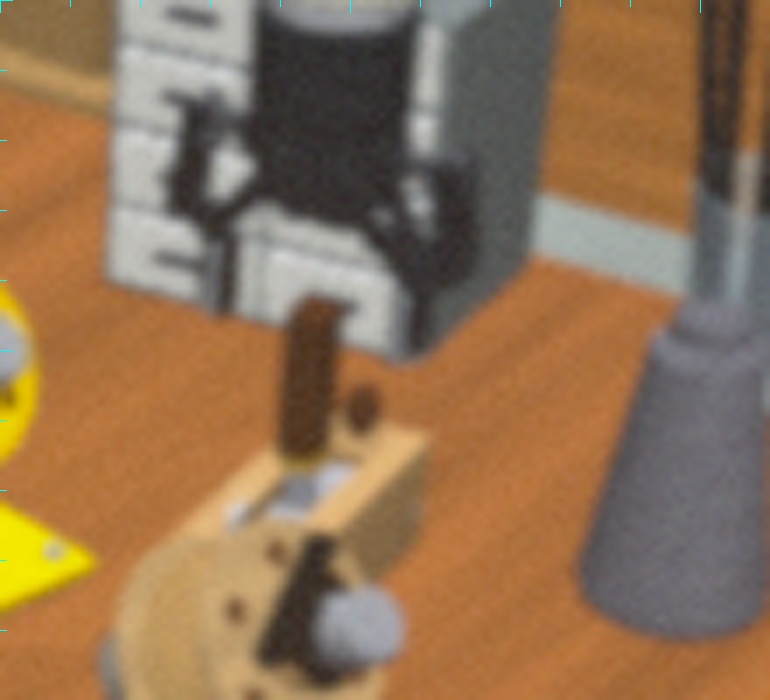

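The jaws straddle the handle, with fingertips at (222,312) and (412,355) and the handle top at (315,300). Next I go down and close.

```bash
python3 -m inch '[[[0,0,0,1,0,0,0],[0,0,0,0.8,0,0,0],[0,0,0,0,0,0,0],[1,0,0,0,0,0,0],[1,0,0,0,0,0,0],[1,0,0,0,0,0,0],[1,0,0,0,0,0,0],[1,0,0,0,0,0,0]]]'; python3 r2.py
```

```text
time_s: 12.88
eef_pos: [0.4214, 0.365, 0.1831]
orientation: [2.104, 2.332, 0.001]
contact_force: [-1.0, -1.0, 3.1]
finger_gap: 0.021
grip pose t 12.875 shift cm in current axes [-0.01  0.    0.01] | in target axes [-0.01  0.    0.01] turn deg [ 0.03 -0.01 -0.1 ] q [ 0.67 -0.08  1.84 -0.    1.38  0.57] F [-1.  -1.   3.1] gap 0.021
```

```bash
python3 -m inch '[[[1,0,0,-0.5,0,0,0],[1,0,0,-1,0,0,0],[1,0,0,-1.5,0,0,0],[1,0,0,-2.5,0,0,0],[1,0,0,-3,0,0,0],[1,0,0,-3,0,0,0],[1,0,0,-3,0,0,0],[1,0,0,-2,0,0,0],[1,0,0,-1,0,0,0],[1,0,0,0,0,0,0]]]'
cat > r3.py <<'E'
from h import *
import sys
# rack: larger clip at local x=-24
H=T([RACK[0],RACK[1],0],RACK[2]); hx,hy=H[:3,0],H[:3,1]; ez=np.array([0,0,1.])
R=Rcols(hy,hx,-ez)
zc=float(sys.argv[1]) if len(sys.argv)>1 else .06
off=float(sys.argv[2]) if len(sys.argv)>2 else 0
p=ap(H,[[-.024,0,0]])[0]+ez*(zc+.174)
delta(R,p,"over clip")
E
python3 r3.py
python3 - <<'E'
from h import *
s=cam("scene");c=cam("top");crop(s,"s7",250,60,130,110,6);crop(c,"t7",80,140,130,110,6)
E
```

```text
time_s: 14.12
eef_pos: [0.4214, 0.3649, 0.3579]
orientation: [2.104, 2.332, 0.001]
contact_force: [-0.2, -0.8, -2.9]
finger_gap: 0.0214
over clip t 14.125 shift cm in current axes [-70.79  -3.17  12.39] | in target axes [-66.7   23.93  12.39] turn deg [ 3.00e-02 -1.00e-02  2.23e+01] q [ 0.67 -0.15  1.62 -0.    1.67  0.57] F [-0.2 -0.8 -2.9] gap 0.0214
```

View pics/s7.png

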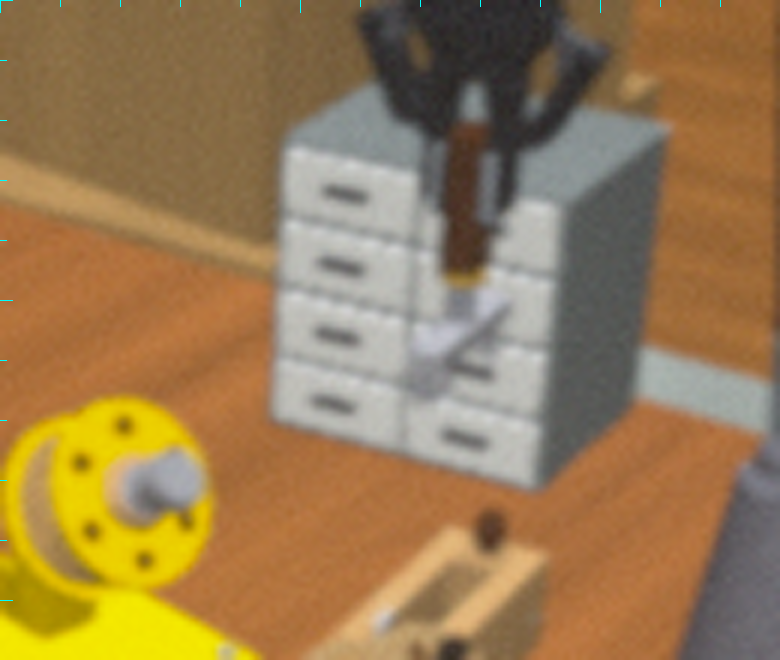

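```bash
python3 -m inch '[[[1,-2.5,0,0,0,0,0],[1,-5,0,0,0,0,0],[1,-5.5,-0.3,0,0,0,0],[1,-5.5,-0.3,0,0,0,0],[1,-5.5,-0.3,0,0,0,0],[1,-5.5,-0.3,0,0,0,0],[1,-5.5,-0.3,0,0,0,0],[1,-5.5,-0.3,0,0,0,0],[1,-5.5,-0.3,0,0,0,0],[1,-5.5,-0.3,0,0,0,0]]]'
python3 -m inch '[[[1,-5.5,-0.3,0,0,0,0],[1,-5.5,-0.3,0,0,0,0],[1,-4.5,-0.3,0,0,0,0],[1,-2.5,0,0,0,0,4],[1,-1.2,0,0,0,0,8],[1,0,0,0,0,0,7],[1,0,0,0,0,0,3.3],[1,0,0,0,0,0,0]]]'; python3 r3.py
```

```text
time_s: 15.48
eef_pos: [0.4499, -0.1517, 0.357]
orientation: [-2.104, -2.332, 0.0]
contact_force: [0.2, 0.9, -1.6]
finger_gap: 0.0214
time_s: 16.48
eef_pos: [0.4604, -0.3414, 0.3574]
orientation: [-2.516, -1.88, -0.0]
contact_force: [0.2, 0.5, -2.4]
finger_gap: 0.0214
over clip t 16.475 shift cm in current axes [-0.05  0.24 12.34] | in target axes [-0.05  0.24 12.34] turn deg [-0.02 -0.03 -0.04] q [-0.68 -0.11  1.59  0.    1.67 -0.4 ] F [ 0.2  0.5 -2.4] gap 0.0214
```

```bash
python3 -m inch '[[[1,0,0.24,1.5,0,0,0],[1,0,0,3,0,0,0],[1,0,0,3,0,0,0],[1,0,0,2,0,0,0],[1,0,0,1,0,0,0],[1,0,0,0,0,0,0]]]'; python3 r3.py
python3 - <<'E'
from h import *
s=cam("scene")
p0,R0,_=cur()
F=np.eye(4);F[:3,:3]=Rcols(R0[:,1],R0[:,0],-R0[:,2]);F[:3,3]=p0+R0[:,2]*.174
hd=ap(F,[[i*.010,j*.046,.030] for i in(-1,1) for j in(-1,1)])
H=T([RACK[0],RACK[1],0],RACK[2])
rk=ap(H,[[i*.052,j*.042,.034] for i in(-1,1) for j in(-1,1)]); sl=ap(H,[[-.024,j*.034,.034] for j in(-1,1)])
P=[((0,255,0),hd),((255,0,255),rk),((0,0,255),sl)]
crop(s,"s8",130,210,110,110,7,P)
E
```

```text
time_s: 17.23
eef_pos: [0.4626, -0.3425, 0.2527]
orientation: [-2.516, -1.882, -0.0]
contact_force: [-0.0, 0.2, -1.9]
finger_gap: 0.0214
over clip t 17.225 shift cm in current axes [-0.01 -0.01  1.87] | in target axes [-0.01 -0.01  1.87] turn deg [ 0.   -0.01  0.01] q [-0.68 -0.08  1.73  0.    1.5  -0.4 ] F [-0.   0.2 -1.9] gap 0.0214
```

View pics/s8.png

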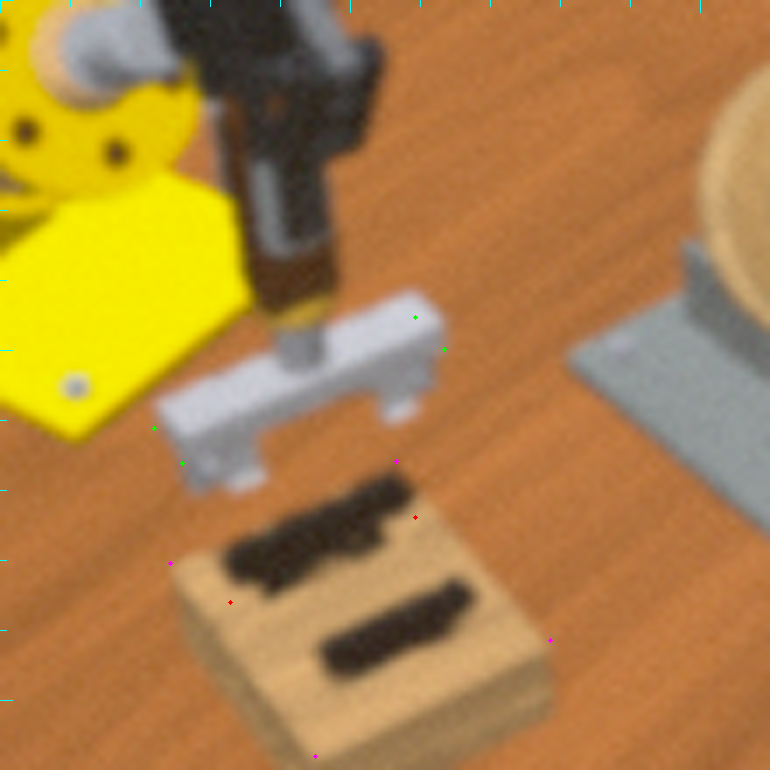

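```bash
python3 - <<'E'
from h import *
s=cam("scene");c=cam("top")
H=T([RACK[0],RACK[1],0],RACK[2])
cols=[(255,0,0),(0,255,0),(0,0,255)]
P=[(cols[k],ap(H,[[-.024+i*.004,j*t,z+.030] for i in(-1,1) for j in(-1,1) for t in (.034,)])) for k,z in enumerate((.02,.025,.03))]
crop(s,"s9",150,260,70,60,11,P)
E
```

```text
(no output)
```

View pics/s9.png

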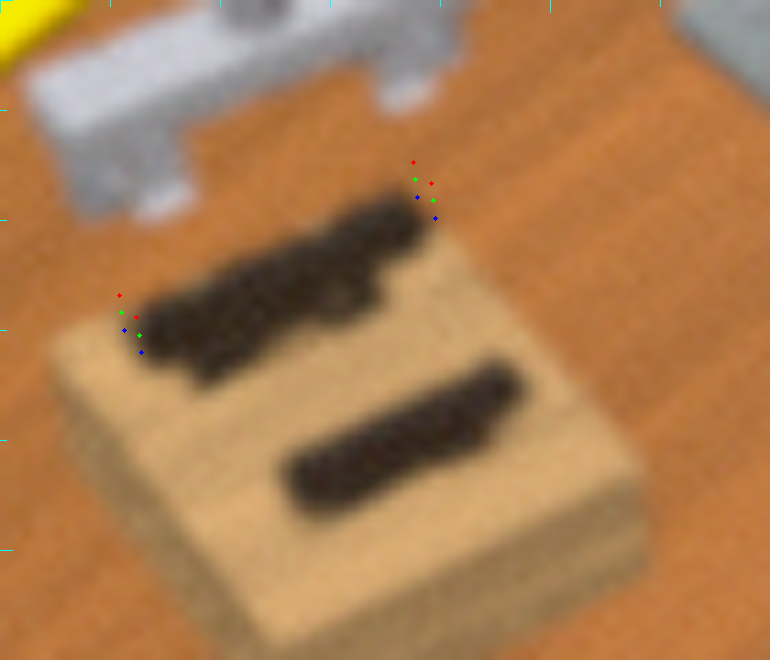

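```bash
python3 -m inch '[[[1,0,0,1.5,0,0,0],[1,0,0,1.2,0,0,0],[1,0,0,0.6,0,0,0],[1,0,0,0,0,0,0]]]'; python3 r3.py .019
python3 - <<'E'
from h import *
s=cam("scene");crop(s,"s10",140,240,75,75,10)
c=cam("top");crop(c,"t10",360,150,90,90,8)
E
```

```text
time_s: 17.88
eef_pos: [0.4624, -0.3424, 0.2192]
orientation: [-2.515, -1.881, -0.0]
contact_force: [0.3, -0.3, -1.5]
finger_gap: 0.0214
over clip t 17.875 shift cm in current axes [-0.01  0.01  2.62] | in target axes [-0.01  0.01  2.62] turn deg [-0.03 -0.03 -0.01] q [-0.68 -0.06  1.76  0.    1.44 -0.4 ] F [ 0.3 -0.3 -1.5] gap 0.0214
```

View pics/s10.png

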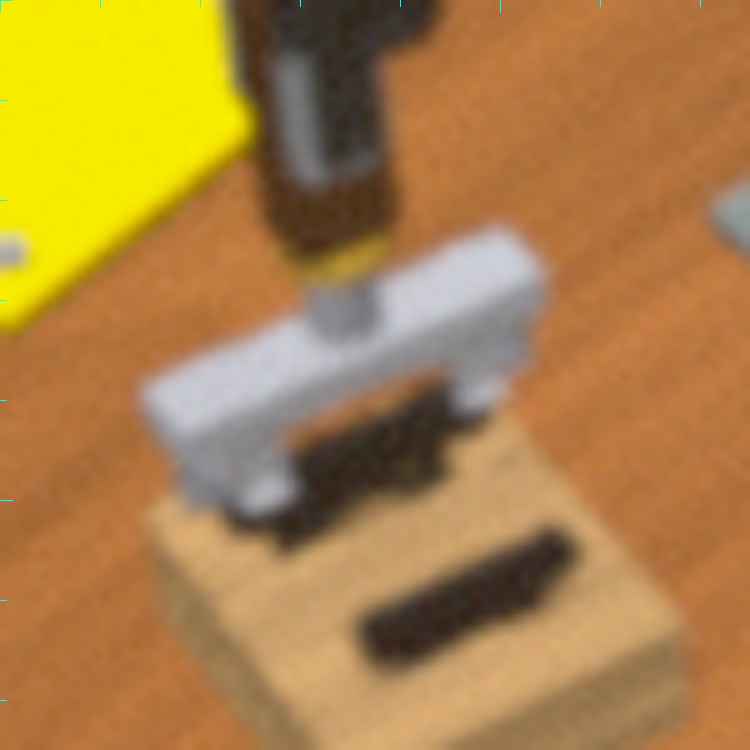

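View pics/t10.png

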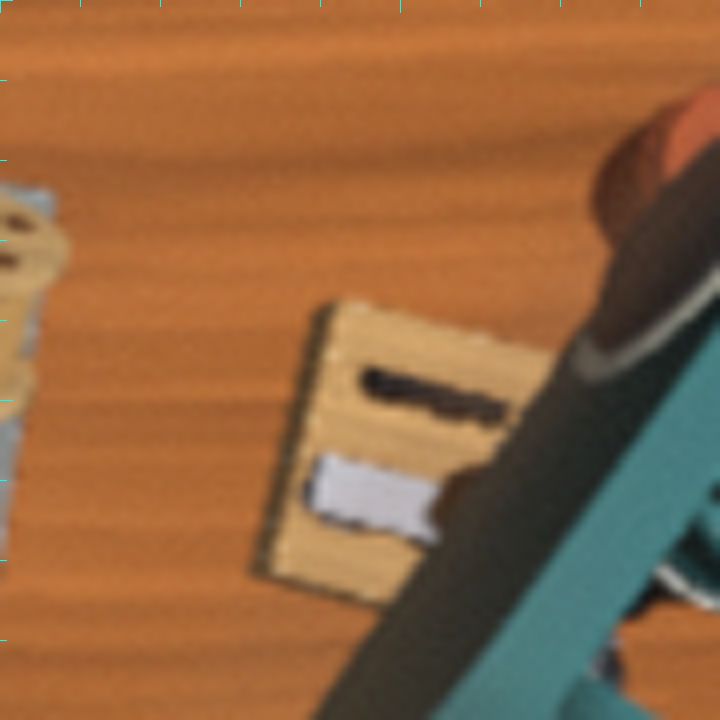

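```bash
python3 -m inch '[[[1,0,0,0.8,0,0,0],[1,0,0,0.6,0,0,0],[1,0,0,0,0,0,0]]]'; python3 -m inch '[[[1,0,0,0.4,0,0,0],[1,0,0,0.3,0,0,0],[1,0,0,0,0,0,0]]]';python3 -m inch '[[[1,0,0,0.3,0,0,0]]]';python3 r3.py .019
```

```text
time_s: 18.35
eef_pos: [0.4623, -0.3423, 0.205]
orientation: [-2.515, -1.881, -0.0]
contact_force: [-0.4, -0.1, -2.7]
finger_gap: 0.0212
time_s: 18.73
eef_pos: [0.4632, -0.3428, 0.2011]
orientation: [2.513, 1.879, 0.002]
contact_force: [-0.8, 1.6, 14.9]
finger_gap: 0.0215
time_s: 18.85
eef_pos: [0.464, -0.3434, 0.2007]
orientation: [2.51, 1.877, 0.004]
contact_force: [-0.6, 4.7, 48.4]
finger_gap: 0.0213
over clip t 18.85 shift cm in current axes [ 0.04 -0.18  0.77] | in target axes [ 0.04 -0.17  0.77] turn deg [0.44 0.12 0.  ] q [-0.68 -0.05  1.78  0.    1.4  -0.4 ] F [-0.6  4.7 48.4] gap 0.0213
```

```bash
python3 -m inch '[[[1,0,0,-0.3,0,0,0],[1,0,0,0,0,0,0]]]';python3 r3.py .019
python3 - <<'E'
from h import *
s=cam("scene");crop(s,"s11",140,250,70,70,10)
E
```

```text
time_s: 19.1
eef_pos: [0.4632, -0.3428, 0.2011]
orientation: [2.513, 1.88, 0.002]
contact_force: [-0.3, 1.2, 14.9]
finger_gap: 0.021
over clip t 19.1 shift cm in current axes [ 0.01 -0.08  0.81] | in target axes [ 0.01 -0.07  0.81] turn deg [0.21 0.06 0.  ] q [-0.68 -0.05  1.78  0.    1.41 -0.4 ] F [-0.3  1.2 14.9] gap 0.021
```

View pics/s11.png

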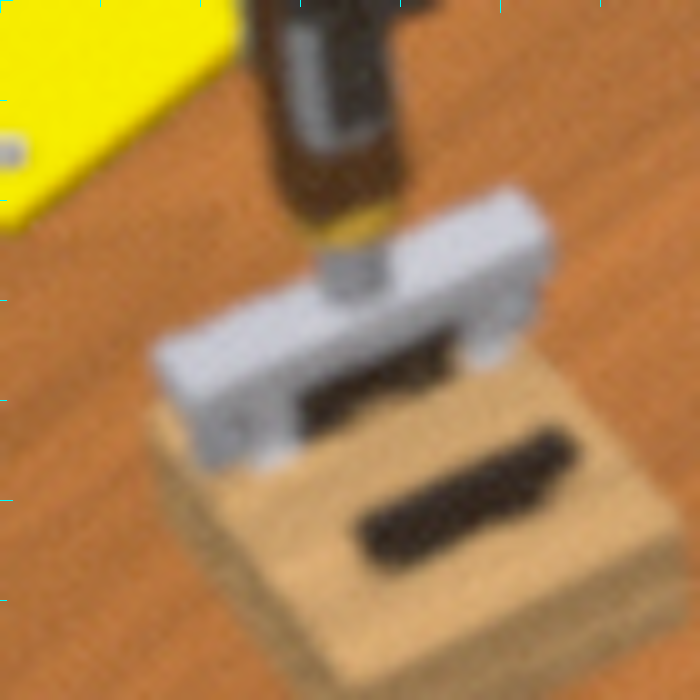

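```bash
python3 -m inch '[[[1,0,0,-0.5,0,0,0],[1,0,0,-0.5,0,0,0],[1,0,0,-1,0,0,0],[1,0,0,-2,0,0,0],[1,0,0,-2,0,0,0],[1,0,0,-2,0,0,0],[1,0,0,0,0,0,0]]]'
python3 - <<'E'
from h import *
s=cam("scene");crop(s,"s12",140,200,70,100,7)
E
```

```text
time_s: 20.02
eef_pos: [0.4629, -0.3427, 0.2812]
orientation: [2.513, 1.88, 0.002]
contact_force: [-0.0, 0.2, -2.5]
finger_gap: 0.0211
```

View pics/s12.png

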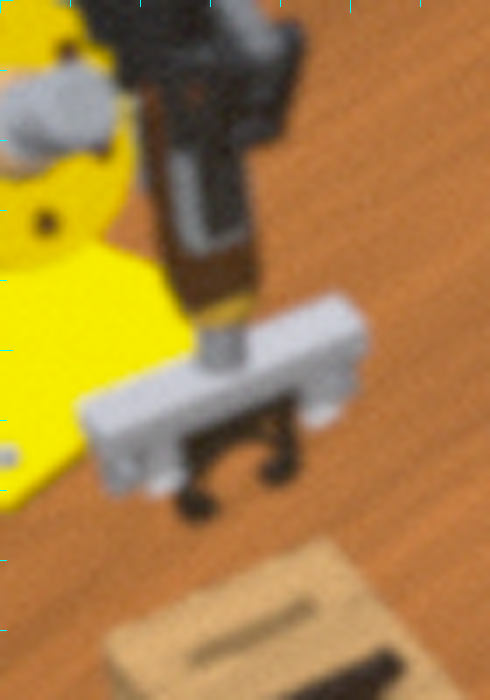

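```bash
cat > r4.py <<'E'
from h import *
import sys
dz=float(sys.argv[1])/1000 if len(sys.argv)>1 else .1
M=axle(STAND); ax,ay,az,o=M[:3,0],M[:3,1],M[:3,2],M[:3,3]
R=Rcols(ay,ax,-az)
p=o+az*(.174+dz); delta(R,p,f"dz{dz} p{p.round(3)}")
p0,R0,s=cur(); print("fork origin in axle mm",((p0+R0[:,2]*.174-o)@M[:3,:3]*1000).round(1),"F axle",(np.array(s["contact_force"])@M[:3,:3]).round(1))
E
python3 r4.py
```

```text
dz0.1 p[ 0.438 -0.133  0.366] t 20.075 shift cm in current axes [19.41 -8.32 -8.62] | in target axes [ 20.13  -0.99 -10.69] turn deg [-31.39   1.55  -5.38] q [-0.68 -0.09  1.69  0.    1.54 -0.4 ] F [-0.2  0.3 -2.7] gap 0.0213
fork origin in axle mm [ -80.8 -201.4   18.7] F axle [-1.7  0.3 -2.2]
```

```bash
python3 -m inch '[[[1,0,0,-2,0,0,0],[1,0,0,-4,0,0,0],[1,1,-0.3,-3,0,0,0],[1,3,-1.3,-1.5,0,0,0],[1,4.5,-2,0,0,0,0],[1,4.5,-2,0,0,0,0],[1,4,-1.7,0,0,0,0],[1,2.4,-1,0,0,0,0],[1,0,0,0,0,0,0]]]'
python3 -m inch '[[[1,0,0,0,-5,0.3,-0.9],[1,0,0,0,-9,0.4,-1.5],[1,0,0,0,-9,0.4,-1.5],[1,0,0,0,-6,0.3,-1],[1,0,0,0,-2.4,0.1,-0.5],[1,0,0,0,0,0,0]]]';python3 r4.py
```

```text
time_s: 21.2
eef_pos: [0.4374, -0.1315, 0.3849]
orientation: [2.513, 1.884, 0.002]
contact_force: [-0.4, 0.2, -2.3]
finger_gap: 0.0214
time_s: 21.95
eef_pos: [0.4372, -0.1335, 0.3842]
orientation: [2.065, 1.704, 0.479]
contact_force: [0.3, -0.4, -2.4]
finger_gap: 0.0212
dz0.1 p[ 0.438 -0.133  0.366] t 21.95 shift cm in current axes [ 0.08 -0.95  1.59] | in target axes [ 0.07 -0.95  1.59] turn deg [-0.07  0.08 -0.03] q [-0.4  -0.65  1.99  0.11  1.27 -0.22] F [ 0.3 -0.4 -2.4] gap 0.0212
fork origin in axle mm [  9.3  -1.  115.9] F axle [-0.9 -0.3 -2.3]
```

```bash
python3 -m inch '[[[1,0.08,-0.5,1,0,0,0],[1,0,-0.45,2,0,0,0],[1,0,0,2,0,0,0],[1,0,0,0.8,0,0,0],[1,0,0,0,0,0,0]]]';python3 r4.py 0
cat > look2.py <<'E'
from h import *
import sys
s=cam("scene");c=cam("top")
M=axle(STAND);p0,R0,_=cur()
F=np.eye(4);F[:3,:3]=Rcols(R0[:,1],R0[:,0],-R0[:,2]);F[:3,3]=p0+R0[:,2]*.174
P=[((0,255,0),ap(F,[[0,j*.034,-.013] for j in(-1,1)]+[[0,0,0]])),((255,0,255),circ(M,0,.016)),((0,0,255),circ(M,.028,.016))]
crop(s,"s"+sys.argv[1]+"r",210,170,80,80,9); crop(s,"s"+sys.argv[1],210,170,80,80,9,P); crop(c,"t"+sys.argv[1],310,120,80,80,8,P)
E
python3 look2.py 13
```

```text
time_s: 22.58
eef_pos: [0.4598, -0.1363, 0.3284]
orientation: [2.066, 1.707, 0.479]
contact_force: [-0.3, 0.3, -1.6]
finger_gap: 0.0214
dz0.0 p[ 0.489 -0.143  0.28 ] t 22.575 shift cm in current axes [-0.07  0.05  5.65] | in target axes [-0.07  0.03  5.65] turn deg [-0.16  0.01  0.  ] q [-0.39 -0.6   2.04  0.11  1.16 -0.21] F [-0.3  0.3 -1.6] gap 0.0214
fork origin in axle mm [-0.8  0.7 56.5] F axle [-1.1  0.3 -1.2]
```

View pics/s13.png

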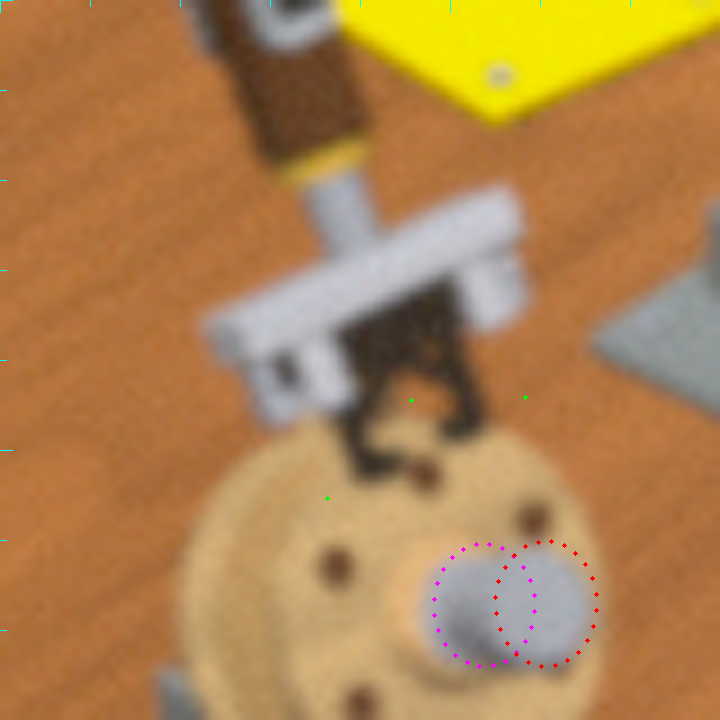

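View pics/t13.png

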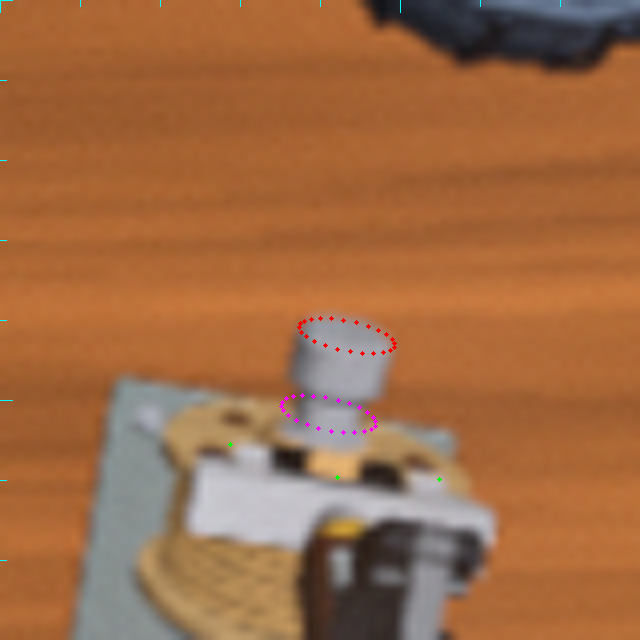

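```bash
python3 -m inch '[[[1,0,0.05,1,0,0,0],[1,0,0,1.2,0,0,0],[1,0,0,0.8,0,0,0],[1,0,0,0,0,0,0]]]';python3 r4.py 0;python3 look2.py 14
```

```text
time_s: 23.18
eef_pos: [0.4755, -0.1394, 0.3031]
orientation: [2.066, 1.706, 0.479]
contact_force: [0.5, 0.7, -0.9]
finger_gap: 0.0213
dz0.0 p[ 0.489 -0.143  0.28 ] t 23.175 shift cm in current axes [-0.07 -0.01  2.65] | in target axes [-0.07 -0.01  2.65] turn deg [-0.14  0.01 -0.  ] q [-0.38 -0.55  2.06  0.11  1.1  -0.21] F [ 0.5  0.7 -0.9] gap 0.0213
fork origin in axle mm [-0.3  0.7 26.5] F axle [-0.2  0.8 -1. ]
```

View pics/s14r.png

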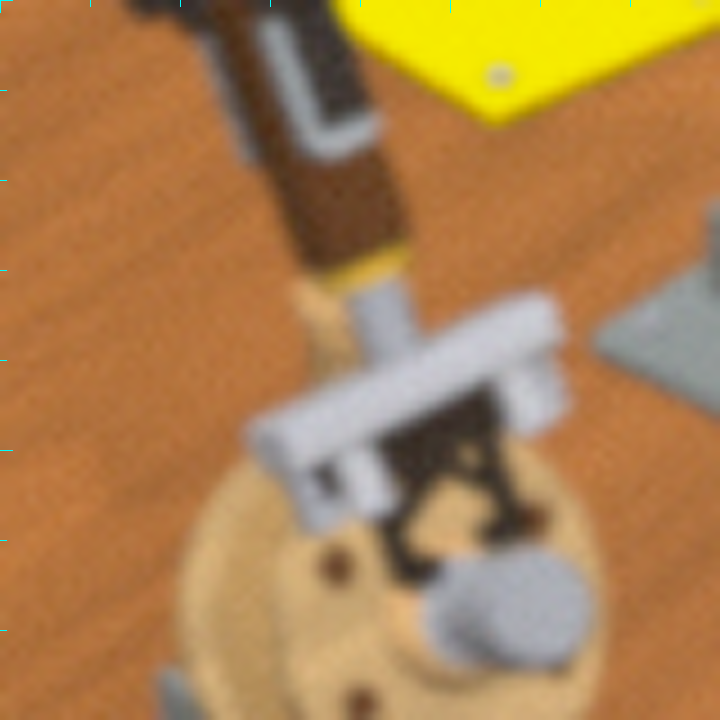

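View pics/t14.png

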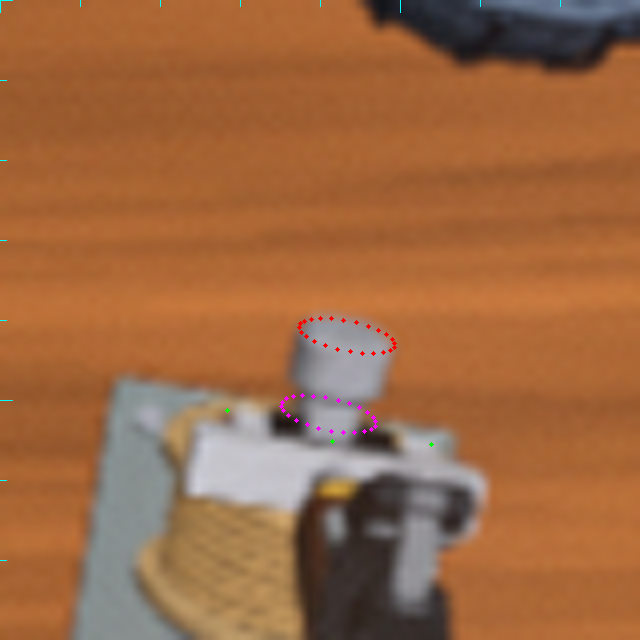

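The clip is centred over the groove: feet at about (290,422) and (375,440) in the top view, with the neck between them. Pressing.

```bash
python3 -m inch '[[[1,0,0,0.6,0,0,0],[1,0,0,0.4,0,0,0],[1,0,0,0,0,0,0]]]';python3 r4.py 0|tail -1;python3 -m inch '[[[1,0,0,0.4,0,0,0],[1,0,0,0,0,0,0]]]';python3 r4.py 0|tail -1;python3 -m inch '[[[1,0,0,0.4,0,0,0],[1,0,0,0,0,0,0]]]';python3 r4.py 0|tail -1
```

```text
time_s: 23.65
eef_pos: [0.4806, -0.1405, 0.2954]
orientation: [2.065, 1.705, 0.479]
contact_force: [-1.4, -1.1, -0.2]
finger_gap: 0.021
fork origin in axle mm [ 0.4  0.4 17.3] F axle [-1.1 -1.3  0.5]
time_s: 23.9
eef_pos: [0.4826, -0.1409, 0.2922]
orientation: [2.064, 1.705, 0.48]
contact_force: [-1.5, -2.5, -0.0]
finger_gap: 0.0213
fork origin in axle mm [ 0.6  0.4 13.5] F axle [-0.9 -2.8  0.5]
time_s: 24.15
eef_pos: [0.4846, -0.1412, 0.2884]
orientation: [2.065, 1.705, 0.479]
contact_force: [0.2, -1.1, -1.2]
finger_gap: 0.0215
fork origin in axle mm [0.2 0.6 9.2] F axle [-0.3 -1.1 -1.3]
```

```bash
python3 -m inch '[[[1,0,0,0.4,0,0,0],[1,0,0,0,0,0,0]]]';python3 r4.py 0|tail -1;python3 -m inch '[[[1,0,0,0.3,0,0,0],[1,0,0,0,0,0,0]]]';python3 r4.py 0|tail -1;python3 -m inch '[[[1,0,0,0.3,0,0,0],[1,0,0,0,0,0,0]]]';python3 r4.py 0|tail -1
```

```text
time_s: 24.4
eef_pos: [0.4866, -0.1414, 0.2845]
orientation: [2.066, 1.706, 0.479]
contact_force: [0.8, 0.4, -2.8]
finger_gap: 0.0214
fork origin in axle mm [-0.3  0.8  4.8] F axle [-0.9  0.5 -2.8]
time_s: 24.65
eef_pos: [0.4882, -0.1417, 0.2822]
orientation: [2.065, 1.706, 0.479]
contact_force: [1.3, -0.3, -3.3]
finger_gap: 0.0214
fork origin in axle mm [-0.1  0.7  2. ] F axle [-0.6 -0.1 -3.5]
time_s: 24.9
eef_pos: [0.4898, -0.1423, 0.2802]
orientation: [2.064, 1.705, 0.479]
contact_force: [-0.7, -1.0, -1.8]
finger_gap: 0.0214
fork origin in axle mm [ 0.5  0.3 -0.5] F axle [-1.4 -1.1 -1.2]
```

```bash
python3 -m inch '[[[1,0,0,0.2,0,0,0],[1,0,0,0,0,0,0]]]';python3 r4.py 0|tail -1;python3 -m inch '[[[1,0,0,0.2,0,0,0],[1,0,0,0,0,0,0]]]';python3 r4.py 0|tail -1;python3 look2.py 15
```

```text
time_s: 25.15
eef_pos: [0.4907, -0.1425, 0.2801]
orientation: [2.063, 1.704, 0.48]
contact_force: [-13.4, 2.3, 11.7]
finger_gap: 0.0216
fork origin in axle mm [ 1.4  0.4 -1.1] F axle [-5.5 -0.2 17.1]
time_s: 25.4
eef_pos: [0.4917, -0.1427, 0.2802]
orientation: [2.062, 1.704, 0.481]
contact_force: [-27.7, 5.2, 26.6]
finger_gap: 0.0214
fork origin in axle mm [ 2.6  0.3 -1.6] F axle [-10.1  -0.2  37.5]
```

View pics/s15r.png

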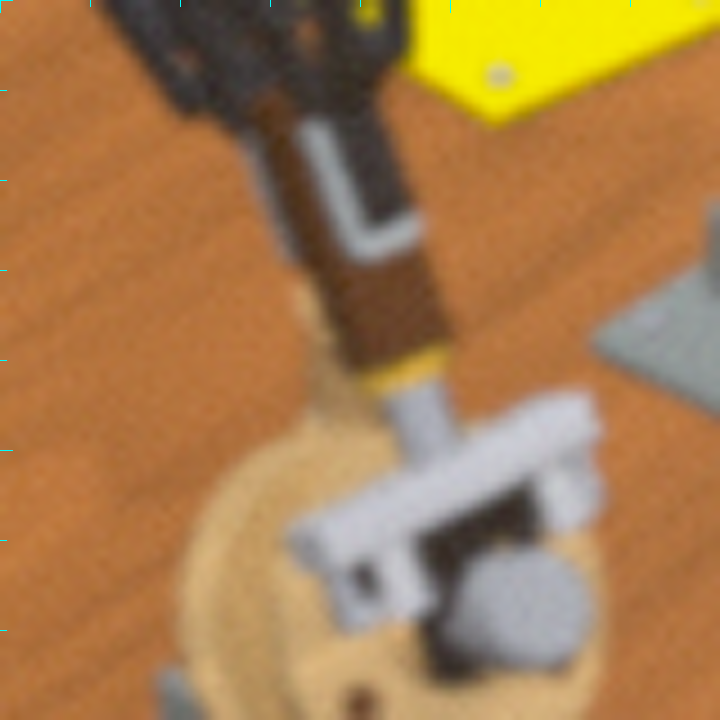

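Hard stop at about -1 mm with 37 N, so the clip is fully seated (the dark legs pass either side of the axle at (440,650)). Pulling the fork off.

```bash
python3 -m inch '[[[1,0,0,-0.4,0,0,0],[1,0,0,-0.3,0,0,0],[1,0,0,-0.5,0,0,0],[1,0,0,-0.8,0,0,0],[1,0,0,-1.2,0,0,0],[1,0,0,-1.5,0,0,0],[1,0,0,-1.5,0,0,0],[1,0,0,0,0,0,0]]]';python3 r4.py 0;python3 look2.py 16
```

```text
time_s: 26.5
eef_pos: [0.4597, -0.1365, 0.3315]
orientation: [2.063, 1.703, 0.481]
contact_force: [0.1, 0.2, -2.5]
finger_gap: 0.0212
dz0.0 p[ 0.489 -0.143  0.28 ] t 26.5 shift cm in current axes [-0.05 -0.14  5.92] | in target axes [-0.06 -0.13  5.92] turn deg [0.1  0.06 0.  ] q [-0.39 -0.6   2.04  0.11  1.16 -0.21] F [ 0.1  0.2 -2.5] gap 0.0212
fork origin in axle mm [ 1.6  0.4 59.2] F axle [-1.2  0.2 -2.1]
```

View pics/s16r.png

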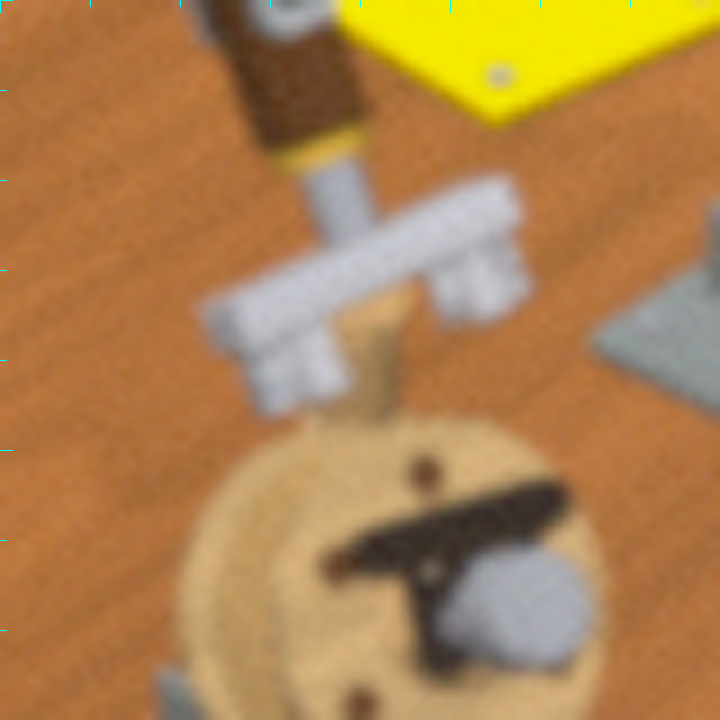

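View pics/t16.png

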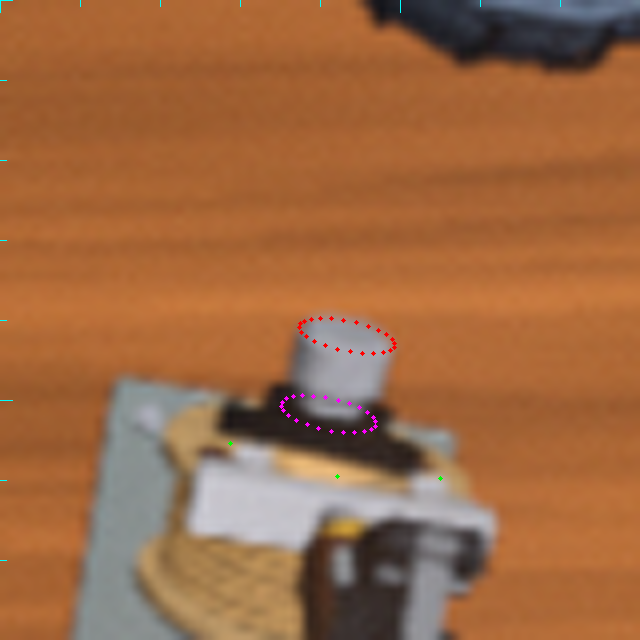

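```bash
python3 -m inch '[[[1,0,0,-2,0,0,0],[1,0,0,-3,0,0,0],[1,0,0,-1.5,0,0,0],[1,0,0,0,5,0,0],[1,0,0,0,9,0,0],[1,0,0,0,9,0,0],[1,0,0,0,6,0,0],[1,0,0,0,2.5,0,0],[1,0,0,0,0,0,0]]]';python3 r2.py
```

```text
time_s: 27.72
eef_pos: [0.4271, -0.1301, 0.3845]
orientation: [-2.422, -2.0, 0.001]
contact_force: [0.4, -0.8, -2.3]
finger_gap: 0.0215
grip pose t 27.725 shift cm in current axes [48.5  -9.88 20.15] | in target axes [49.28  4.61 20.15] turn deg [ -0.05   0.   -16.88] q [-0.35 -0.4   1.77 -0.    1.77 -0.16] F [ 0.4 -0.8 -2.3] gap 0.0215
```

```bash
python3 -m inch '[[[1,0,0,0,0,0,-5],[1,0,0,0,0,0,-8],[1,0,0,0,0,0,-3.9],[1,2.5,0.2,0,0,0,0],[1,5,0.5,0,0,0,0],[1,5.5,0.5,0,0,0,0],[1,5.5,0.5,0,0,0,0],[1,5.5,0.5,0,0,0,0],[1,5.5,0.5,0,0,0,0],[1,5.5,0.5,0,0,0,0]]]';python3 -m inch '[[[1,5.5,0.5,0,0,0,0],[1,4.5,0.5,0,0,0,0],[1,2.5,0.3,0,0,0,0],[1,1,0.1,0,0,0,0],[1,0,0,0,0,0,0]]]';python3 r2.py
```

```text
time_s: 28.98
eef_pos: [0.4212, 0.2231, 0.3854]
orientation: [2.102, 2.334, 0.004]
contact_force: [0.4, 0.0, -1.8]
finger_gap: 0.0212
time_s: 29.6
eef_pos: [0.4217, 0.3569, 0.3851]
orientation: [-2.102, -2.335, 0.0]
contact_force: [-0.2, -0.8, -2.4]
finger_gap: 0.0214
grip pose t 29.6 shift cm in current axes [ 0.79  0.07 20.21] | in target axes [ 0.79  0.07 20.21] turn deg [-0.02 -0.02  0.03] q [ 0.66 -0.16  1.58  0.    1.72  0.55] F [-0.2 -0.8 -2.4] gap 0.0214
```

```bash
python3 -m inch '[[[1,0.5,0.05,1.5,0,0,0],[1,0.29,0.02,3,0,0,0],[1,0,0,3,0,0,0],[1,0,0,3,0,0,0],[1,0,0,1.5,0,0,0],[1,0,0,0,0,0,0]]]';python3 r2.py
python3 - <<'E'
from h import *
s=cam("scene");crop(s,"s17",290,80,80,90,8)
c=cam("top");crop(c,"t17",110,190,100,80,7)
E
```

```text
time_s: 30.35
eef_pos: [0.4214, 0.3646, 0.2642]
orientation: [-2.102, -2.333, 0.003]
contact_force: [-0.2, -0.6, -0.9]
finger_gap: 0.0215
grip pose t 30.35 shift cm in current axes [0.04 0.03 8.12] | in target axes [0.03 0.01 8.12] turn deg [-0.12  0.05 -0.02] q [ 0.67 -0.13  1.75  0.    1.52  0.56] F [-0.2 -0.6 -0.9] gap 0.0215
```

View pics/s17.png

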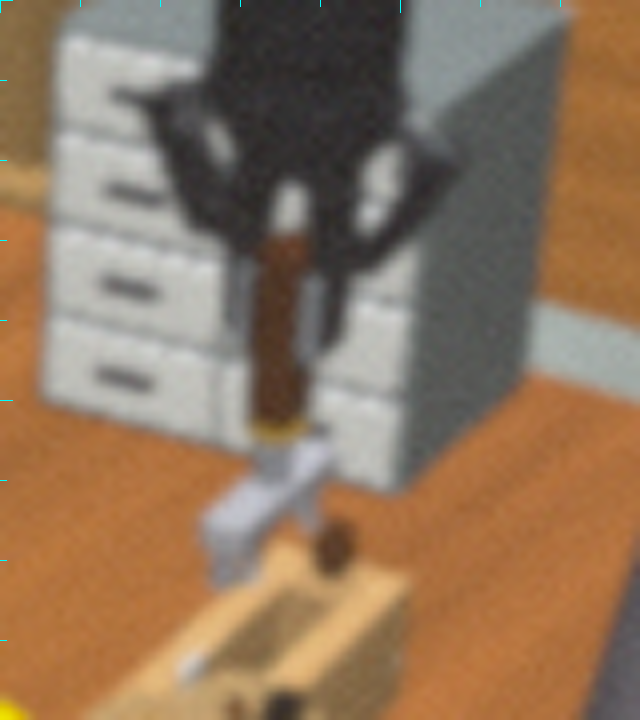

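View pics/t17.png

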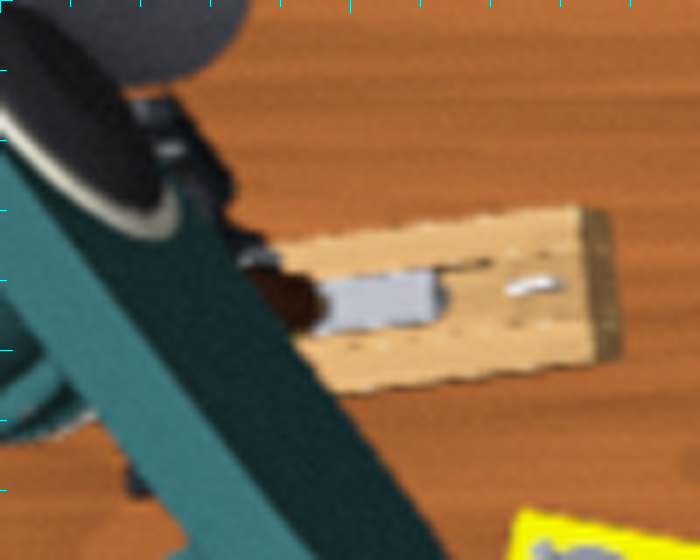

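```bash
python3 -m inch '[[[1,0.03,0.02,1.5,0,0,0],[1,0,0,2,0,0,0],[1,0,0,1,0,0,0],[1,0,0,0,0,0,0]]]';python3 r2.py; python3 -m inch '[[[1,0,0,1,0,0,0],[1,0,0,1,0,0,0],[1,0,0,0.8,0,0,0],[1,0,0,0,0,0,0]]]';python3 r2.py
```

```text
time_s: 30.95
eef_pos: [0.4214, 0.3652, 0.2188]
orientation: [-2.102, -2.334, 0.004]
contact_force: [1.0, -0.1, -1.8]
finger_gap: 0.0214
grip pose t 30.95 shift cm in current axes [-0.03  0.02  3.58] | in target axes [-0.03  0.01  3.58] turn deg [-0.14  0.07  0.01] q [ 0.67 -0.1   1.8   0.    1.45  0.56] F [ 1.  -0.1 -1.8] gap 0.0214
time_s: 31.45
eef_pos: [0.4214, 0.3652, 0.1912]
orientation: [-2.102, -2.334, 0.003]
contact_force: [-0.1, 0.2, -1.2]
finger_gap: 0.0211
grip pose t 31.45 shift cm in current axes [-0.03  0.    0.82] | in target axes [-0.03  0.    0.82] turn deg [-0.11  0.05  0.01] q [ 0.67 -0.09  1.83  0.    1.4   0.56] F [-0.1  0.2 -1.2] gap 0.0211
```

```bash
python3 -m inch '[[[1,0,0,0.4,0,0,0],[1,0,0,0.2,0,0,0],[1,0,0,0,0,0,0]]]';python3 -m inch '[[[1,0,0,0.15,0,0,0],[1,0,0,0,0,0,0]]]';python3 r2.py
```

```text
time_s: 31.82
eef_pos: [0.4216, 0.3653, 0.186]
orientation: [-2.102, -2.334, 0.001]
contact_force: [0.5, 0.3, -1.3]
finger_gap: 0.0213
time_s: 32.08
eef_pos: [0.4216, 0.3654, 0.1845]
orientation: [-2.102, -2.334, 0.001]
contact_force: [-0.5, -0.0, -2.3]
finger_gap: 0.0213
grip pose t 32.075 shift cm in current axes [-0.04 -0.02  0.15] | in target axes [-0.04 -0.02  0.15] turn deg [-0.06  0.01  0.01] q [ 0.67 -0.08  1.84  0.    1.39  0.56] F [-0.5 -0.  -2.3] gap 0.0213
```

```bash
python3 -m inch '[[[1,0,0,0.15,0,0,0],[1,0,0,0,0,0,0]]]';python3 -m inch '[[[1,0,0,0.15,0,0,0],[1,0,0,0,0,0,0]]]';python3 r2.py
```

```text
time_s: 32.33
eef_pos: [0.4217, 0.3654, 0.183]
orientation: [-2.102, -2.334, 0.001]
contact_force: [0.4, 0.5, -1.6]
finger_gap: 0.0212
time_s: 32.58
eef_pos: [0.4218, 0.3655, 0.1827]
orientation: [-2.102, -2.334, -0.0]
contact_force: [-2.8, -2.7, 9.3]
finger_gap: 0.0212
grip pose t 32.575 shift cm in current axes [-0.06 -0.03 -0.03] | in target axes [-0.06 -0.03 -0.03] turn deg [-0.01 -0.02  0.01] q [ 0.67 -0.08  1.84  0.    1.38  0.56] F [-2.8 -2.7  9.3] gap 0.0212
```

```bash
python3 -m inch '[[[0.6,0,0,-0.1,0,0,0],[0.4,0,0,0,0,0,0],[0,0,0,0,0,0,0],[0,0,0,0,0,0,0],[0,0,0,-0.5,0,0,0],[0,0,0,-2,0,0,0],[0,0,0,-3,0,0,0],[0,0,0,-4,0,0,0],[0,0,0,-4,0,0,0],[0,0,0,0,0,0,0]]]';python3 -m inch '[[[0,0,-1,0,0,0,0],[0,0,-4,0,0,0,0],[0,0,-3,0,0,0,0],[0,5,-1,0,0,0,0],[0,5,0,0,0,0,0],[0,5,0,0,0,0,0],[0,3,0,0,0,0,0],[0,0,0,0,0,0,0]]]'
python3 - <<'E'
from h import *
s=cam("scene");c=cam("top")
cv2.imwrite("pics/sE.png",cv2.resize(s["color"][:,:,::-1],(800,600),interpolation=cv2.INTER_CUBIC))
cv2.imwrite("pics/tE.png",cv2.resize(c["color"][:,:,::-1],(800,600),interpolation=cv2.INTER_CUBIC))
M=axle(STAND)
crop(s,"sE2",210,120,150,150,5);crop(c,"tE2",200,150,190,90,4)
E
```

```text
time_s: 33.83
eef_pos: [0.4221, 0.3657, 0.3226]
orientation: [2.102, 2.334, 0.009]
contact_force: [0.4, -0.0, 1.1]
finger_gap: 0.0852
time_s: 34.83
eef_pos: [0.3123, 0.5361, 0.3158]
orientation: [-2.1, -2.336, 0.006]
contact_force: [0.1, -0.9, 0.3]
finger_gap: 0.0853
```

View pics/tE.png

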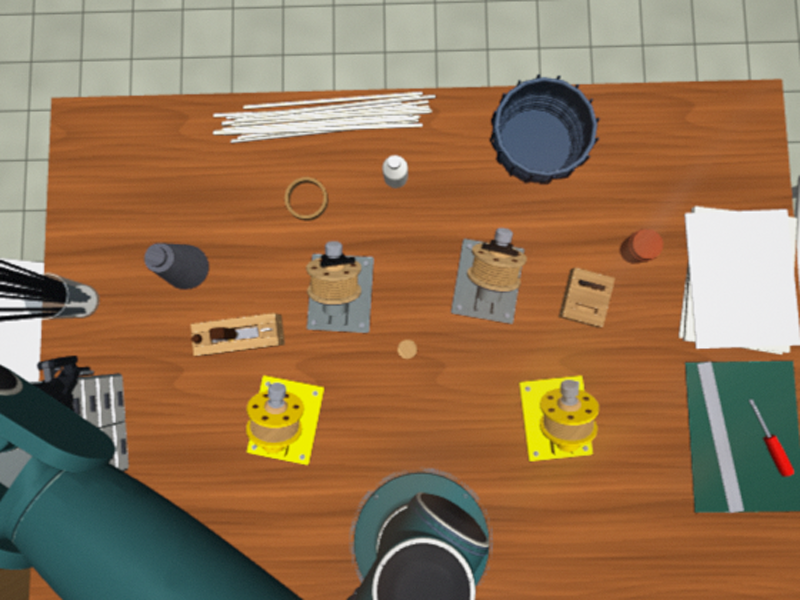

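View pics/sE2.png

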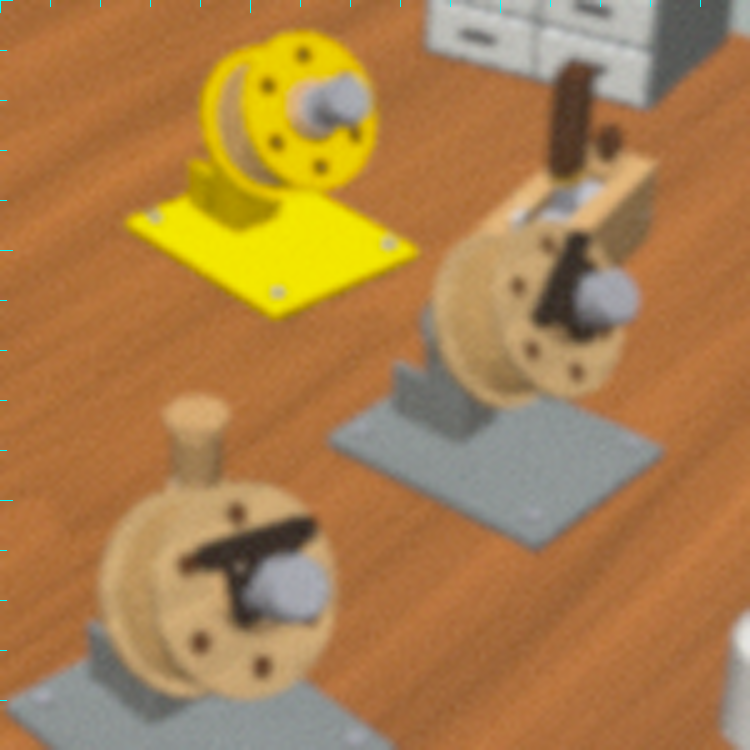

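View pics/tE2.png

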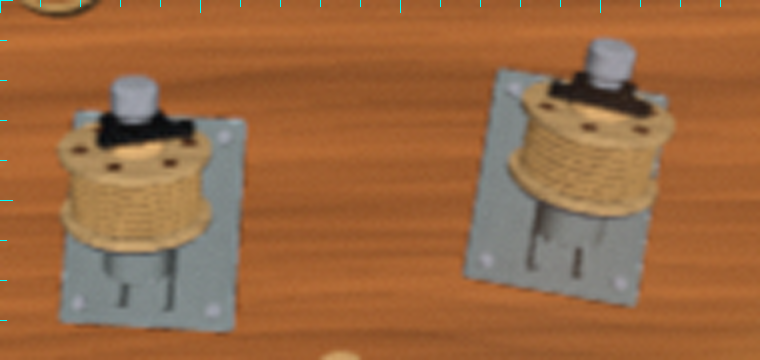

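```bash
python3 - <<'E'
from h import *
s=cam("scene");c=cam("top");M=axle(STAND)
P=[((0,255,0),ap(M,[[i*.004,j*.034,.030] for i in(-1,1) for j in (-1,1)])),((0,0,255),circ(M,.028,.016)),((255,255,0),circ(M,-.018,.052,40))]
crop(c,"x",325,150,40,40,10,P);crop(s,"y",225,205,60,60,10,P)
a=cv2.imread("pics/x.png");b=cv2.imread("pics/y.png");cv2.imwrite("pics/xy.png",cv2.resize(np.hstack([cv2.resize(a,(600,600)),b]),(800,400)))
E
```

```text
(no output)
```

View pics/xy.png

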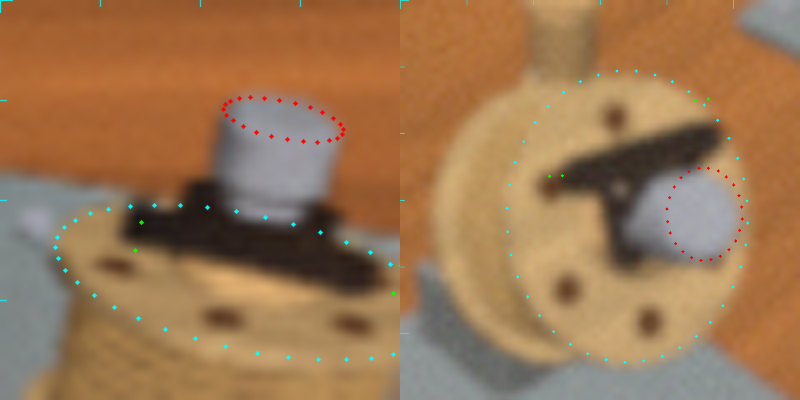

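```bash
python3 - <<'E'
from h import *
s=cam("scene");c=cam("top");M=axle(STAND)
def pts(phi,d):
    r=np.radians(phi);Rx=np.array([[1,0,0],[0,np.cos(r),-np.sin(r)],[0,np.sin(r),np.cos(r)]])
    L=np.array([[i*.004,y,.030+d] for i in(-1,1) for y in np.linspace(-.034,.034,8)])
    return ap(M,L@Rx.T)
rows=[]
for phi in(-7,-12):
    P=[((0,255,0),pts(phi,0)),((0,0,255),pts(phi,.006))]
    crop(c,"x",325,150,40,40,10,P);crop(s,"y",235,210,40,40,10,P)
    rows.append(np.hstack([cv2.imread("pics/x.png"),cv2.imread("pics/y.png")]))
cv2.imwrite("pics/xy2.png",cv2.resize(np.vstack(rows),(600,600)))
E
```

```text
(no output)
```

View pics/xy2.png

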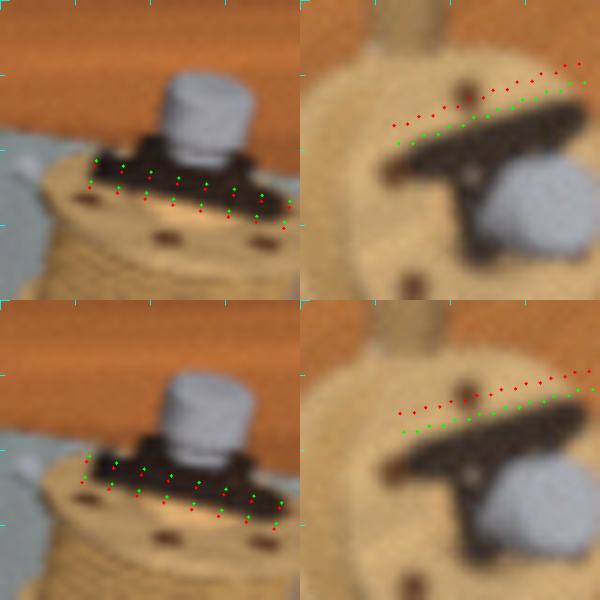

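```bash
python3 -c "
from cell import *
print(get_state()['contact_force']); print(job_done())"
```

```text
[ 0.19175099  0.01747061 -0.51583656]
the job is handed in; nothing more can be done
None
```

The job is done and handed in at about 35 s of robot time. The reel is home, the larger clip is on the axle and the fork stands back in its holder.

**Reel:** I slid it in with the closed fingertips until it hit a hard stop. The hub then cleared the groove, and the top view showed no gap at the washer.

**Clip:** I picked up the larger clip with the fork and pressed it into the groove along the leaning axis. It hit a hard stop about 1 mm past the estimated seat. When I pulled the fork off, the clip stayed on.

**Fork:** I stood it back upright on the holder floor, let go and moved the arm clear.

**Last checks:**
- **Overlay:** Model outlines on both camera views fit a clip fully seated. It has turned roughly 10° about the axle, which the round groove allows.
- **Rest of the scene:** The other reel, the small clip, the spool, glue, pot, tape and cone look unmoved.

**What disagreed:**
- **Axle position:** My first estimate, from the base plate, was about 3 mm short, so I corrected it after the reel push and from the pictures.
- **Clip height:** The clip sat about 8 mm higher in the rack than I had read, and pressing the fork on peaked at about 48 N at the wrist.
- **Reel push:** It peaked at about 41 N at the wrist through the fingertips. The 40 N limit applies to the arm or gripper body; I can't tell whether the fingertips count towards it.
- **Snap-in:** I never recorded the 10 N snap itself, so full seating rests on the hard stop and the pictures.

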